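Load the bushing feed magazine and snap its cover on

TASK

Load the bench feed magazine: pull the orange sprung follower back until its catch holds it, stand every brass bushing that lies on the bench upright on its flange in the track, then press the red catch so that the follower closes the row up against the gate. Then lay the blue cover in its frame over the loaded track and press it down until it sits fully home and level on both sides, and leave the other things on the bench where they are.

Things in the scene. Friction and masses are not known exactly. Their poses are not given: they have to be found in the camera images.
- magazine: Fixed feed magazine, all mm: base plate 280 (x) x 140 (y) x 12 high, origin mid underside; x runs along the track, away from the gate. Track: open-topped channel along y=0, floor z=12, 32 clear width, walls 4 thick up to z=22, closed by the gate face at x=-125. Grey cover guides up to z=58: inner faces y=+-59, x=-131, x=+11 (cover has 3 play all round)
- track (a point): Point on the track's centre line, at floor level, on the gate's face (magazine x=-125, y=0, z=12 mm). Axes as the magazine's: bushings stand in the track at x from 14 mm (touching the gate) upwards, y=0, z=0
- follower (a joint): Travel (m) of the orange sprung follower along the magazine's +x, away from the gate: its face is 0.040 + value from the gate. Spring pushes it gate-wards with 40 N/m x (value + 0.10): 4 N at 0, 9 N back; damped 40 N per m/s. End stop 0.134. Pulled past about 0.127 the catch snaps in by itself and holds it at about 0.125; short of that it springs closed
- follower_grip (a point): On the follower's upright orange grip block, 14 (along track) x 26 (across) mm, from magazine z=34.5 to 66.5; this point is at z=66.5, the middle of its top, 75 mm behind (+x) the pushing face. The bar and pusher below have their top at z=36: keep fingertips above. A steel cross bar (8 thick, top z=37, reaching y=+44) lies 45 mm gate-wards of the grip
- follower_face (a point): Middle of the follower's pushing face at track floor level; moves with it
- catch_pad (a point): Middle of the top of the red push pad (26 x 26 mm) of the catch, beside the track at magazine (72, 60) mm, top at z=46 when up. Sprung: 1.6 N at first, 3.2 N at the bottom of its 12 mm travel, plus some friction. Pressed down 10 mm or more it frees the held follower, which then closes by itself
- catch (a joint): How far the red catch pad is pressed, m: 0 up, 0.012 fully down. Springs up again
- strip_left (a joint): How far the black rubber cover strip at magazine y=+50 (110 x 8 mm, x from -115 to -5) is pressed down, m: 0 proud (top at z=52), 0.006 fully down (top at z=46). Stiff, no return spring: it takes about 4 N to push down and stays; the cover's weight does not move it
- strip_right (a joint): The same for the strip at magazine y=-50
- cover_seat (a point): Where the middle of the cover's underside belongs when fully home: magazine (-60, 0), z=46 mm. Before pressing the cover rests 6 mm above it, on the strips. Axes as the magazine's
- cover: Loose blue cover plate 136 (its x) x 112 (its y) x 5 mm, about 160 g, with a black bar handle on top, 60 (along its x) x 14 (along its y) mm, from 5 to 27 mm above the underside. Origin: middle of the underside. Starts lying flat, handle up. Fits either way round, long side along the track
- gate: Fixed steel end stop of the track, 10 x 36 x 20 mm; origin in the middle of its underside, its face towards the track is 5 mm along +x
- bushing1: Brass flanged pivot bushing standing on its flange: flange diameter 28 x 6 mm at the bottom, barrel diameter 22 above it, 28 mm tall in all, 50 g. Origin: middle of its underside, z up its axis. Three to five of the five are present in a run; absent ones read None
- bushing2: Brass flanged pivot bushing standing on its flange: flange diameter 28 x 6 mm at the bottom, barrel diameter 22 above it, 28 mm tall in all, 50 g. Origin: middle of its underside, z up its axis. Three to five of the five are present in a run; absent ones read None
- bushing3: Brass flanged pivot bushing standing on its flange: flange diameter 28 x 6 mm at the bottom, barrel diameter 22 above it, 28 mm tall in all, 50 g. Origin: middle of its underside, z up its axis. Three to five of the five are present in a run; absent ones read None
- bushing4: Brass flanged pivot bushing standing on its flange: flange diameter 28 x 6 mm at the bottom, barrel diameter 22 above it, 28 mm tall in all, 50 g. Origin: middle of its underside, z up its axis. Three to five of the five are present in a run; absent ones read None
- bushing5: Brass flanged pivot bushing standing on its flange: flange diameter 28 x 6 mm at the bottom, barrel diameter 22 above it, 28 mm tall in all, 50 g. Origin: middle of its underside, z up its axis. Three to five of the five are present in a run; absent ones read None
- parts_tray: BYSTANDER, not part of the job: yellow parts tray, 110 x 130 x 30 mm. Leave it where it is. Origin: middle of its underside
- wrench: BYSTANDER, not part of the job: wrench, 160 long mm. Leave it where it is. Origin: middle of its underside
- screwdriver: BYSTANDER, not part of the job: screwdriver, 170 long mm. Leave it where it is. Origin: middle of its underside
- grease_jar: BYSTANDER, not part of the job: jar of grease, diameter 56, 60 tall mm. Leave it where it is. Origin: middle of its underside
- oil_can: BYSTANDER, not part of the job: can of oil, diameter 54, 110 tall mm. Leave it where it is. Origin: middle of its underside
- shock: BYSTANDER, not part of the job: bicycle shock absorber lying on the bench, about 220 long, 40 tall mm. Leave it where it is. Origin: middle of its underside

How it is judged (in metres and radians):
On the way, in this order (a step that is already met when the one before it is completed fails the run):
1. the follower is pulled back and held by its catch, let go by the robot (value of joint follower above 0.119 m and contact force between the fingers and follower below 0.1 N), for 0.3 s.
2. with the follower still held back, every bushing stands upright in the track (value of joint follower above 0.119 m and x of bushing1 in the frame of track between 0.009 and 0.158 m and y of bushing1 in the frame of track between -0.004 and 0.004 m and z of bushing1 in the frame of track between -0.003 and 0.003 m and angle between each of bushing1, bushing2, bushing3, bushing4, bushing5's own z axis and vertical below 0.08 rad and x of bushing2 in the frame of track between 0.009 and 0.158 m and y of bushing2 in the frame of track between -0.004 and 0.004 m and z of bushing2 in the frame of track between -0.003 and 0.003 m and x of bushing3 in the frame of track between 0.009 and 0.158 m and y of bushing3 in the frame of track between -0.004 and 0.004 m and z of bushing3 in the frame of track between -0.003 and 0.003 m and x of bushing4 in the frame of track between 0.009 and 0.158 m and y of bushing4 in the frame of track between -0.004 and 0.004 m and z of bushing4 in the frame of track between -0.003 and 0.003 m and x of bushing5 in the frame of track between 0.009 and 0.158 m and y of bushing5 in the frame of track between -0.004 and 0.004 m and z of bushing5 in the frame of track between -0.003 and 0.003 m), for 0.2 s.
3. the follower has been released and presses the closed row of bushings against the gate (x of bushing1 in the frame of track between 0.009 and 0.158 m and y of bushing1 in the frame of track between -0.004 and 0.004 m and z of bushing1 in the frame of track between -0.003 and 0.003 m and angle between each of bushing1, bushing2, bushing3, bushing4, bushing5's own z axis and vertical below 0.08 rad and x of bushing2 in the frame of track between 0.009 and 0.158 m and y of bushing2 in the frame of track between -0.004 and 0.004 m and z of bushing2 in the frame of track between -0.003 and 0.003 m and x of bushing3 in the frame of track between 0.009 and 0.158 m and y of bushing3 in the frame of track between -0.004 and 0.004 m and z of bushing3 in the frame of track between -0.003 and 0.003 m and x of bushing4 in the frame of track between 0.009 and 0.158 m and y of bushing4 in the frame of track between -0.004 and 0.004 m and z of bushing4 in the frame of track between -0.003 and 0.003 m and x of bushing5 in the frame of track between 0.009 and 0.158 m and y of bushing5 in the frame of track between -0.004 and 0.004 m and z of bushing5 in the frame of track between -0.003 and 0.003 m and value of joint follower below 0.112 m and velocity of joint follower between -0.01 and 0.01 m/s and (contact force between follower and bushing1 above 0.5 N or contact force between follower and bushing2 above 0.5 N or contact force between follower and bushing3 above 0.5 N or contact force between follower and bushing4 above 0.5 N or contact force between follower and bushing5 above 0.5 N) and (contact force between gate and bushing1 above 0.5 N or contact force between gate and bushing2 above 0.5 N or contact force between gate and bushing3 above 0.5 N or contact force between gate and bushing4 above 0.5 N or contact force between gate and bushing5 above 0.5 N) and contact force between the fingers and follower below 0.1 N), for 0.3 s.
At the end, for the whole second after the job is handed in: Every bushing present upright in the track (4 mm of centre line, 3 mm of floor, 0.08 rad); released follower presses the row on the gate (0.5 N); cover in its frame (6 mm, 2.5 mm in height, tilt under 0.025, yaw under 0.08 rad), both strips down 4.5 mm or more; all at rest (all of step 3 and x of cover in the frame of cover_seat between -0.006 and 0.006 m and y of cover in the frame of cover_seat between -0.006 and 0.006 m and z of cover in the frame of cover_seat between -0.002 and 0.0025 m and angle between cover's own z axis and vertical below 0.025 rad and angle between the x axis of cover and the x axis of magazine, either way round below 0.08 rad and value of joint each of strip_left, strip_right above 0.0045 m and linear speed of cover below 0.02 m/s); the robot touches nothing.
It fails at once if a bystander (tray, wrench, screwdriver, jar, can or shock) is shoved more than 3 cm (distance of any of parts_tray, wrench, screwdriver, grease_jar, oil_can, shock from where it was at the start of the episode above 0.03 m).
Of bushing1, bushing2, bushing3, bushing4, bushing5 only 3 to 5 are there at a start; the rules pass over those that are not, and their reading is None.
At some moment in a run one of bushing1, bushing2, bushing3, bushing4, bushing5, cover may be knocked a few centimetres aside while the robot is not near it.
Once in a run the grip may slacken for a moment while it holds something.
It also fails if it takes over 210 s, if anything falls off the work surface, if the arm or the gripper's body presses on something with over 40 N, if the wrist force passes 120 N, or if a joint passes its speed limit or range.

ROBOT

A 6-joint arm with a two-finger parallel gripper is mounted at the origin on the work surface. World frame = base frame: x ahead of the robot, y to its left, z up, the work surface at z = 0. Lengths are in m, angles in degrees, forces in N, time in s.
With the tool pointing down it reaches from about 0.3 to 0.75 m from the base axis. Payload 8.5 kg.
Tool frame: the origin (TCP) lies at the very end of the fingers, on their centre line; the grasp point (between the pads) lies 19 mm behind it; z points along the fingers, y is the line along which they close (so a half turn about z gives the same grasp; the last joint's range is limited). The gripper opens to 85 mm and grips with 20 to 120 N. Pads are 22 mm wide; open, the fingers measure 114 mm over their backs; the gripper's body (76 mm by 85 mm) begins 54 mm behind the grasp point. The pads swing forward as they close: fully open they stand 13 mm farther back than shut.
Start: joints at [51.835, 21.807, 74.336, -0, 83.858, -12.336], TCP at [0.24, 0.495, 0.231] pointing down, gripper open.
Joint ranges: [-178.18, 178.18], [-50.72, 133.34], [12.68, 142.11], [-81.47, 261.47], [9.98, 163.14], [-165.26, 165.26]. Speed limits (degrees/s): [136.94, 136.94, 180, 180, 180, 180].

INTERFACE

Orientations are given as a 3x3 rotation matrix whose columns are the frame's x, y, z axes.
In Python, from rig import env gives the robot as it stands.
- The arm moves only by the tool move_arm, never from a script. Its argument "plan" is a list of rows, each a list of 7 numbers: the turn, a rotation vector about the tool's x, y, z in degrees, then the shift along the tool's x, y, z in cm, then the gripper command: -1 is shut, 1 is fully open, values between are in proportion. In form: [[ax, ay, az, tx, ty, tz, jaw], ...]. A call has 1 to 5 rows; each row is the pose to reach, as a shift and turn from the pose commanded when the call began, along the tool's axes at that moment; what a row does not reach only later rows make up. A row lasts 1/10 s, in which the tool goes at most 50 mm and 8.59 degrees, less where a joint would pass 70% of its speed; a pose out of reach is approached as far as the arm can. A call with a gripper value outside its range is refused whole. The fingers move at their own pace and stop on an object; "squeeze" is the grip in N (left out, the last holds). Time passes only in rows, so rows that repeat a pose let the fingers close. It gives the time, the measured TCP pose, the force, the opening and the grip force at its end, in the units of the state.
- env.observe(): the state, without advancing time (a new reading comes with each control period).
- env.get_image(name): name is "scene" or "side" or "wrist"; returns a dict with "color" (384x512x3 uint8, red, green, blue), "fov_y" (degrees; the focal length in pixels is half the picture's height over the tangent of half this angle, whatever the lens; pixels are square), "cx", "cy" (the principal point, pixels), "R" (3x3) and "t" (3): a world point X has camera coordinates R X + t. Camera axes: x right, y down, z forward; pixel columns grow to the right and rows downward; lengths in m; the calibration is good to about 2 mm. A picture is of the moment at which its call begins. There is no depth.
- env.close_job(): hands the job in; it is judged then, once.
Trained networks look in a picture, given as the dict that the camera call returned (one of the last four; its "shot" number tells which), for a name from the list of things; names that differ only in an ending like _2 or _b are one class to them, and where a whole thing is asked for, a point or a joint stands for the part that bears it (a point fixed in the world has none). Each returns a list of dicts, best first, with "conf" (0 to 1); they miss things now and then, are a little off and sometimes report something else, mostly with a low value. They report only what shows in the picture. A call takes as long as a camera call.
- env.outline_of(target, picture): "mask" (384x512 bool, what is visible of it) and "bbox" ([centre column, centre row, width, height] in pixels, round what is visible of it).
- env.tip_of(target, picture): "pixel" ([column, row] in pixels: a listed point, or the origin of a listed thing).
The state is a dict: "time_s": time; "q": joint angles; "qvel": joint speeds; "joint_efforts": joint torques, N m; "position": TCP position; "tool_rot": TCP orientation; "ft_force": force on the tool from outside, world axes, zero at the start; "wrist_torque": the same for the moment, N m; "grip_width": finger opening in m; "gripper_force": force on a finger pad.
Only numpy, scipy, OpenCV 4.12 (cv2) and the standard library are available. Lean on these libraries where they do the work, as an engineer would, in place of code of your own. Each camera call takes 0.05 s, during which the arm holds its last target. There are 200 camera calls.

## Working session

There is one attempt and no reset: what is moved stays moved. The work goes in short steps, Python scripts to look and compute and a tool call to move; the robot and the scene stay as the last step left them, time stands still between calls to the robot, and variables do not carry over. Pictures are saved under pics/ and viewed, at most 14 in all, crops included, and the job is handed in when it is done.

Besides the shell and the picture viewer there is one more tool, called as a command line: name --pt "numbers of a row" for each row, then --argument value for the rest. move_arm: Moves the arm, as the interface text tells. Its arguments: {"type":"object","properties":{"plan":{"type":"array"},"squeeze":{"type":"number"}},"required":["plan"]}

```bash
ls; mkdir -p pics; cat > h.py <<'E'
import numpy as np, cv2
from rig import env
def K(p):
    f=192/np.tan(np.radians(p['fov_y'])/2); return f,p['cx'],p['cy']
def ray(p,px,z):
    f,cx,cy=K(p); R=np.array(p['R']);t=np.array(p['t'])
    c=-R.T@t; d=R.T@np.array([(px[0]-cx)/f,(px[1]-cy)/f,1]); s=(z-c[2])/d[2]; return c+s*d
def proj(p,X):
    f,cx,cy=K(p); c=np.array(p['R'])@np.array(X)+np.array(p['t']); return np.array([cx+f*c[0]/c[2],cy+f*c[1]/c[2]])
def tri(ps,pxs):
    A=[];b=[]
    for p,q in zip(ps,pxs):
        f,cx,cy=K(p);R=np.array(p['R']);t=np.array(p['t'])
        d=R.T@np.array([(q[0]-cx)/f,(q[1]-cy)/f,1]);d/=np.linalg.norm(d);P=np.eye(3)-np.outer(d,d)
        A.append(P);b.append(P@(-R.T@t))
    return np.linalg.lstsq(np.vstack(A),np.hstack(b),rcond=None)[0]
def save(p,n): cv2.imwrite('pics/'+n,cv2.cvtColor(p['color'],cv2.COLOR_RGB2BGR))
E
python3 - <<'E'
from h import *
np.set_printoptions(precision=4,suppress=True)
o=env.observe();print(o['time_s'],o['position'],o['tool_rot'],o['grip_width'],o['ft_force'])
a=env.get_image('scene');b=env.get_image('side')
cv2.imwrite('pics/a.png',cv2.cvtColor(np.vstack([a['color'],b['color']]),cv2.COLOR_RGB2BGR)[:, :])
for n in ['magazine','track','follower_grip','catch_pad','cover_seat','cover','gate','bushing1','parts_tray','wrench','screwdriver','grease_jar','oil_can','shock']:
    for nm,p in (('sc',a),('si',b)):
        print(n,nm,[(np.round(d['pixel']),round(d['conf'],2),ray(p,d['pixel'],0)[:2]) for d in env.tip_of(n,p)][:7])
E
```

```text
pics
0.0 [0.2395 0.4948 0.2307] [[-0.9001  0.4357 -0.0009]
 [ 0.4357  0.9001 -0.0011]
 [ 0.0003 -0.0014 -1.    ]] 0.08555690636474095 [-0.4501 -0.3514 -0.1954]
magazine sc [(array([260., 230.]), 0.59, array([ 0.6843, -0.0058])), (array([204., 232.]), 0.17, array([ 0.673 , -0.1349]))]
magazine si [(array([276., 204.]), 0.65, array([ 0.6793, -0.008 ]))]
track sc [(array([202., 233.]), 0.67, array([ 0.6767, -0.139 ]))]
track si [(array([293., 224.]), 0.84, array([ 0.6901, -0.1134])), (array([336., 279.]), 0.22, array([ 0.7042, -0.3466]))]
follower_grip sc [(array([414., 215.]), 0.24, array([0.6721, 0.3705]))]
follower_grip si [(array([277., 188.]), 0.7, array([0.7171, 0.0683]))]
catch_pad sc [(array([284., 194.]), 0.58, array([0.5501, 0.0711])), (array([201., 231.]), 0.26, array([ 0.6691, -0.1415]))]
catch_pad si [(array([308., 264.]), 0.68, array([ 0.6597, -0.2749])), (array([251., 183.]), 0.52, array([0.6455, 0.1268])), (array([186., 165.]), 0.29, array([0.4629, 0.318 ]))]
cover_seat sc [(array([228., 215.]), 0.89, array([ 0.6185, -0.0764]))]
cover_seat si []
cover sc [(array([120., 1
[... 1359 characters left out ...]
rray([ 0.6934, -0.3534]))]
grease_jar sc [(array([410., 216.]), 0.7, array([0.677 , 0.3606])), (array([107., 245.]), 0.69, array([ 0.6905, -0.3504])), (array([375., 218.]), 0.6, array([0.6709, 0.275 ])), (array([230., 215.]), 0.25, array([ 0.6189, -0.073 ]))]
grease_jar si [(array([244., 158.]), 0.66, array([0.679 , 0.2887]))]
oil_can sc [(array([144., 232.]), 0.81, array([ 0.6573, -0.2745])), (array([411., 215.]), 0.49, array([0.6706, 0.3643]))]
oil_can si [(array([309., 262.]), 0.57, array([ 0.6667, -0.2679]))]
shock sc [(array([414., 218.]), 0.72, array([0.6849, 0.3665])), (array([256., 182.]), 0.58, array([0.4872, 0.0049]))]
shock si [(array([237., 151.]), 0.61, array([0.6684, 0.3445]))]
```

```bash
python3 - <<'E'
import cv2
a=cv2.imread('pics/a.png')
cv2.imwrite('pics/b.png',cv2.resize(a[140:330,90:430],None,fx=2.35,fy=2.35,interpolation=cv2.INTER_CUBIC)[:600])
cv2.imwrite('pics/c.png',cv2.resize(a[384+130:384+340,160:370],None,fx=2.85,fy=2.85,interpolation=cv2.INTER_CUBIC)[:600])
E
```

```text
(no output)
```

View pics/b.png

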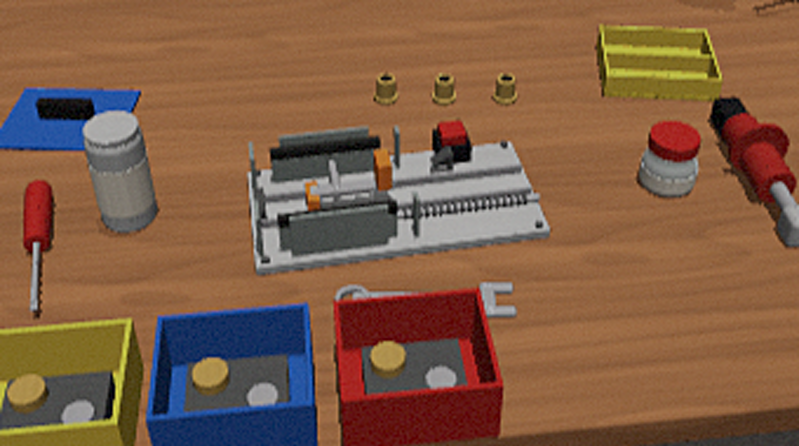

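View pics/c.png

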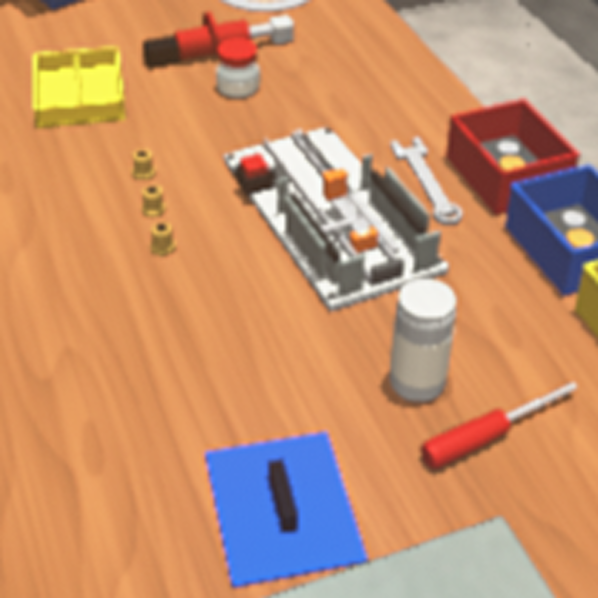

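Scene: follower closed (grip at scene crop (382,168)), the gate end towards −y. Three bushings stand upright at scene crop (386,88), (444,88), (506,88). The cover is at bottom right, and the oil can is near the gate. I'll move over the magazine for a wrist view.

move_arm --pt "0 0 -8 -5 -1 -1 0" --pt "0 0 -16 -10 -2 -2 0" --pt "0 0 -25.8 -15 -3 -3 0" --pt "0 0 -25.8 -20 -4 -4 0" --pt "0 0 -25.8 -24 -5 -5 0"

```text
time_s: 2.0
position: [0.4269, 0.3508, 0.2792]
tool_rot: [[-1.0, -0.001, -0.0], [-0.001, 1.0, -0.0], [0.0, -0.0, -1.0]]
ft_force: [1.2, 1.3, 0.5]
grip_width: 0.0429
gripper_force: 0.0
```

move_arm --pt "0 0 0 -2 -4.5 -1 0" --pt "0 0 0 -4 -9 -2 0" --pt "0 0 0 -6 -13 -2 0" --pt "0 0 0 -8 -18 -3 0" --pt "0 0 0 -9 -22 -3 0"

```text
time_s: 2.5
position: [0.5165, 0.1301, 0.3097]
tool_rot: [[-1.0, 0.001, 0.002], [0.001, 1.0, -0.0], [-0.002, -0.0, -1.0]]
ft_force: [0.6, -0.2, 0.1]
grip_width: 0.0426
gripper_force: 0.0
```

```bash
python3 - <<'E'
from h import *
np.set_printoptions(precision=4,suppress=True)
o=env.observe();print(o['time_s'],o['position'],o['tool_rot'],o['q'])
a=env.get_image('wrist');print(a['fov_y'],a['R'],-np.array(a['R']).T@a['t'], K(a))
save(a,'w1.png')
for n in ['magazine','track','follower_grip','catch_pad','cover_seat','gate','bushing1']:
    for nm,p in (('w',a),):
        print(n,nm,[(np.round(d['pixel']),round(d['conf'],2),ray(p,d['pixel'],0)[:2]) for d in env.tip_of(n,p)][:7])
E
```

```text
2.5 [0.5165 0.1301 0.3097] [[-1.      0.0008  0.0016]
 [ 0.0008  1.     -0.    ]
 [-0.0016 -0.     -1.    ]] [  1.3938  17.4767  68.0368  -0.0048  94.3942 -88.5625]
63.57809190593059 [[ 0.0008  1.     -0.    ]
 [ 0.9599 -0.0008  0.2805]
 [ 0.2805 -0.0002 -0.9599]] [0.4459 0.131  0.452 ] (np.float64(309.79653174022803), 262.83297206392496, 193.65177232228345)
magazine w [(array([170., 251.]), 0.94, array([ 0.6737, -0.0182]))]
track w [(array([ 96., 261.]), 0.78, array([ 0.6915, -0.1401])), (array([169., 252.]), 0.73, array([ 0.6748, -0.0197]))]
follower_grip w [(array([153., 274.]), 0.89, array([ 0.7155, -0.0497])), (array([  9., 242.]), 0.65, array([ 0.6572, -0.2738])), (array([349., 249.]), 0.63, array([0.6711, 0.2686]))]
catch_pad w [(array([212., 226.]), 0.75, array([0.6304, 0.0504]))]
cover_seat w [(array([126., 271.]), 0.83, array([ 0.7103, -0.0938])), (array([118., 258.]), 0.27, array([ 0.6872, -0.1034]))]
gate w [(array([ 91., 263.]), 0.53, array([ 0.6949, -0.1491]))]
bushing1 w [(array([266., 144.]), 0.78, array([0.5032, 0.1356])), (array([217., 138.]), 0.7, array([0.4941, 0.0648])), (array([174., 128.]), 0.61, array([0.4794, 0.0031]))]
```

View pics/w1.png

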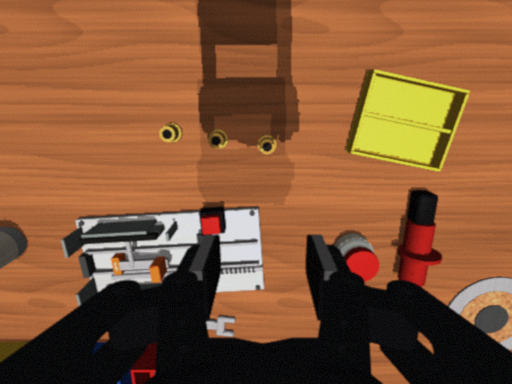

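The magazine lies at left: its base runs from (80,215) to (263,290), the red pad is at (212,220) and the grip at (157,268). All three bushings are upright at row ~140. Next I'll centre the camera over the magazine.

move_arm --pt "0 0 0 -3 -4 0 0" --pt "0 0 0 -6 -7 0 0" --pt "0 0 0 -9 -11 0 0" --pt "0 0 0 -12 -14 0 0" --pt "0 0 0 -12 -14 0 0"

```text
time_s: 3.4
position: [0.6377, -0.0107, 0.3066]
tool_rot: [[-1.0, 0.003, -0.002], [0.003, 1.0, -0.0], [0.002, -0.0, -1.0]]
ft_force: [-0.1, -0.2, -1.3]
grip_width: 0.0431
gripper_force: 0.0
```

```bash
python3 - <<'E'
from h import *
np.set_printoptions(precision=4,suppress=True)
o=env.observe();print(o['time_s'],o['position'])
a=env.get_image('wrist')
np.save('w2.npy',a,allow_pickle=True)
cv2.imwrite('pics/w2.png',cv2.resize(cv2.cvtColor(a['color'],cv2.COLOR_RGB2BGR)[60:320,90:430],None,fx=2.3,fy=2.3,interpolation=cv2.INTER_CUBIC))
for n,z in [('magazine',0),('track',.012),('follower_grip',.0665),('follower_face',.012),('catch_pad',.046),('cover_seat',.046),('gate',.012),('strip_left',.05),('bushing1',0)]:
        print(n,[(np.round(d['pixel']),round(d['conf'],2),ray(a,d['pixel'],z)[:2]) for d in env.tip_of(n,a)][:7])
m=env.outline_of('magazine',a)
print([(d['conf'],d['bbox']) for d in m])
E
```

```text
3.4 [ 0.6377 -0.0107  0.3066]
magazine [(array([261., 176.]), 0.55, array([ 0.6693, -0.013 ]))]
track [(array([179., 186.]), 0.84, array([ 0.6824, -0.1326]))]
follower_grip [(array([255., 192.]), 0.97, array([ 0.6761, -0.02  ])), (array([174., 185.]), 0.23, array([ 0.6666, -0.1238]))]
follower_face [(array([207., 184.]), 0.68, array([ 0.6793, -0.0913])), (array([177., 189.]), 0.26, array([ 0.6863, -0.1359]))]
catch_pad [(array([315., 142.]), 0.95, array([0.6139, 0.0571]))]
cover_seat [(array([218., 192.]), 0.83, array([ 0.6819, -0.0711])), (array([270.,  41.]), 0.4, array([ 0.4951, -0.0007])), (array([ 82., 169.]), 0.28, array([ 0.6486, -0.25  ]))]
gate [(array([172., 190.]), 0.59, array([ 0.6876, -0.1437]))]Traceback (most recent call last):
  File "<stdin>", line 8, in <module>
ValueError: it knows: bushing, catch_pad, cover, cover_seat, follower_face, follower_grip, gate, grease_jar, magazine, oil_can, parts_tray, screwdriver, shock, track, wrench
```

View pics/w2.png

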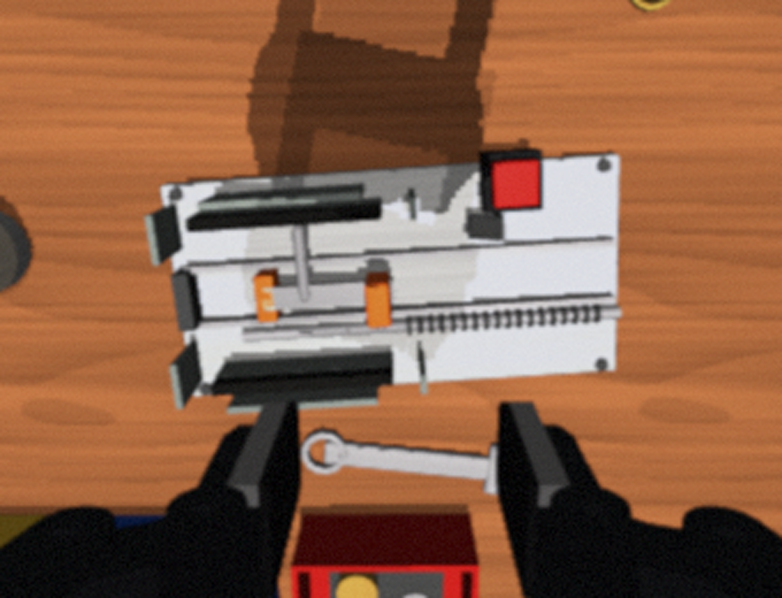

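```bash
python3 - <<'E'
from h import *
from scipy.optimize import least_squares
a=np.load('w2.npy',allow_pickle=True).item()
C=lambda u,v:np.array([90+u/2.3,60+v/2.3])
obs=[((-.140,.070,.012),C(162,184)),((.140,.070,.012),C(619,154)),((.140,-.070,.012),C(615,372)),((.072,.060,.046),np.array([315,142])),((.072,.060,.046),C(516,184)),((-.125,0,.012),np.array([179,186])),((-.06,0,.046),np.array([218,192])),((-.01,0,.0665),np.array([255,192]))]
def pts(x):
    c,s=np.cos(x[2]),np.sin(x[2]);return [np.array([x[0]+c*P[0]-s*P[1],x[1]+s*P[0]+c*P[1],P[2]]) for P,_ in obs]
f=lambda x:np.hstack([proj(a,X)-q for X,(_,q) in zip(pts(x),obs)])
r=least_squares(f,[.68,-.01,1.57],loss='soft_l1');print(r.x,np.degrees(r.x[2]));print(r.fun.reshape(-1,2).round(1))
x=r.x;c,s=np.cos(x[2]),np.sin(x[2])
for n,P in dict(track=(-.125,0),grip=(-.01,0),pad=(.072,.06),seat=(-.06,0)).items(): print(n,(x[0]+c*P[0]-s*P[1]).round(4),(x[1]+s*P[0]+c*P[1]).round(4))
E
```

```text
[ 0.67648774 -0.01064341  1.62946029] 93.3611972317732
[[-1.  -0.2]
 [ 1.1  0.2]
 [ 0.5 -0. ]
 [ 0.1 -1.7]
 [ 0.8  0.3]
 [-2.   1.5]
 [ 0.  -0.9]
 [-0.5  1. ]]
track 0.6838 -0.1354
grip 0.6771 -0.0206
pad 0.6124 0.0577
seat 0.68 -0.0705
```

move_arm --pt "0 0 -3.5 -1.3 -0.3 4 0" --pt "0 0 -3.5 -2.6 -0.6 8 0" --pt "0 0 -3.5 -3.9 -1 13 0" --pt "0 0 -3.5 -3.9 -1 17 0" --pt "0 0 -3.5 -3.9 -1 18 0"

```text
time_s: 4.3
position: [0.6723, -0.0172, 0.1241]
tool_rot: [[-0.998, -0.061, -0.009], [-0.061, 0.998, 0.002], [0.008, 0.002, -1.0]]
ft_force: [-0.6, 0.3, -0.1]
grip_width: 0.0424
gripper_force: 0.0
```

move_arm --pt "0 0 0 0 0 0 0"

```text
time_s: 4.4
position: [0.674, -0.0175, 0.1286]
tool_rot: [[-0.998, -0.061, -0.002], [-0.061, 0.998, 0.0], [0.002, 0.001, -1.0]]
ft_force: [-0.3, 0.1, -0.3]
grip_width: 0.0429
gripper_force: 0.0
```

```bash
python3 - <<'E'
from h import *
np.set_printoptions(precision=4,suppress=True)
o=env.observe();print(o['time_s'],o['position'],o['tool_rot'])
a=env.get_image('wrist');save(a,'w3.png')
for n,z in [('follower_grip',.0665),('track',.012),('catch_pad',.046)]:
        print(n,[(np.round(d['pixel']),round(d['conf'],2),ray(a,d['pixel'],z)[:2]) for d in env.tip_of(n,a)][:7])
E
```

```text
4.4 [ 0.674  -0.0175  0.1286] [[-0.9981 -0.0609 -0.0019]
 [-0.0609  0.9981  0.0004]
 [ 0.0018  0.0005 -1.    ]]
follower_grip [(array([256., 211.]), 0.57, array([ 0.6759, -0.0217]))]
track [(array([125., 192.]), 0.92, array([ 0.6844, -0.1358]))]
catch_pad [(array([371., 123.]), 0.78, array([0.6121, 0.0564]))]
```

View pics/w3.png

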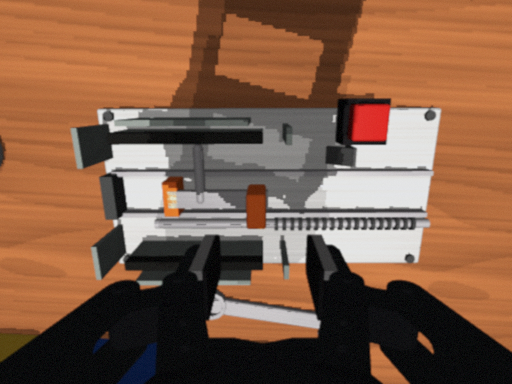

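Grip at (256,207) matches the model to about 1 mm and the base is aligned with the image. Descend and grip.

move_arm --pt "0 0 0 -0.25 -0.35 3 0" --pt "0 0 0 -0.25 -0.35 6 0" --pt "0 0 0 -0.25 -0.35 8.3 0" --pt "0 0 0 -0.25 -0.35 8.3 0" --pt "0 0 0 -0.25 -0.35 8.3 -0.3"

```text
time_s: 5.1
position: [0.678, -0.0214, 0.0478]
tool_rot: [[-0.998, -0.061, 0.003], [-0.061, 0.998, -0.001], [-0.002, -0.001, -1.0]]
ft_force: [-0.2, 0.2, 1.0]
grip_width: 0.0306
gripper_force: 0.0
```

move_arm --pt "0 0 0 0 0 0 -1" --pt "0 0 0 0 0 0 -1" --pt "0 0 0 0 0 0 -1" --pt "0 0 0 0 0 0 -1" --pt "0 0 0 0 0 0 -1" --squeeze 40

```text
time_s: 5.6
position: [0.6783, -0.0222, 0.0484]
tool_rot: [[-0.998, -0.06, 0.004], [-0.06, 0.998, -0.002], [-0.004, -0.002, -1.0]]
ft_force: [-1.1, -4.4, 6.9]
grip_width: 0.0132
gripper_force: 41.9
```

move_arm --pt "0 0 0 0 1.5 0 -1" --pt "0 0 0 0 3 0 -1" --pt "0 0 0 0 4.5 0 -1" --pt "0 0 0 0 6 0 -1" --pt "0 0 0 0 7.5 0 -1" --squeeze 60

```text
time_s: 6.1
position: [0.6737, 0.0513, 0.0484]
tool_rot: [[-0.998, -0.06, 0.004], [-0.06, 0.998, -0.005], [-0.004, -0.005, -1.0]]
ft_force: [-1.4, -13.3, 7.5]
grip_width: 0.0129
gripper_force: 63.7
```

move_arm --pt "0 0 0 0 1.5 0 -1" --pt "0 0 0 0 3 0 -1" --pt "0 0 0 0 4.5 0 -1" --pt "0 0 0 0 5.6 0 -1" --pt "0 0 0 0 5.6 0 -1"

```text
time_s: 6.6
position: [0.67, 0.1086, 0.0484]
tool_rot: [[-0.998, -0.061, 0.003], [-0.061, 0.998, -0.003], [-0.003, -0.003, -1.0]]
ft_force: [-2.5, -9.3, 8.4]
grip_width: 0.0127
gripper_force: 63.9
```

move_arm --pt "0 0 0 0 0 0 -1" --pt "0 0 0 0 0 0 -1" --pt "0 0 0 0 0 0 -1"

```text
time_s: 6.9
position: [0.6701, 0.1075, 0.0484]
tool_rot: [[-0.998, -0.06, 0.003], [-0.06, 0.998, -0.003], [-0.003, -0.003, -1.0]]
ft_force: [-3.1, -9.8, 9.1]
grip_width: 0.0128
gripper_force: 63.9
```

move_arm --pt "0 0 0 0 0.2 0 -1" --pt "0 0 0 0 0.2 0 -1" --pt "0 0 0 0 -0.2 0 -1" --pt "0 0 0 0 -0.4 0 -1" --pt "0 0 0 0 -0.5 0 -1" --squeeze 40

```text
time_s: 7.4
position: [0.6704, 0.1025, 0.0484]
tool_rot: [[-0.998, -0.06, 0.003], [-0.06, 0.998, -0.003], [-0.003, -0.003, -1.0]]
ft_force: [-2.5, -7.8, 8.9]
grip_width: 0.0125
gripper_force: 63.9
```

move_arm --pt "0 0 0 0 0 0 -1" --pt "0 0 0 0 0 0 -1"

```text
time_s: 7.6
position: [0.6704, 0.1025, 0.0484]
tool_rot: [[-0.998, -0.06, 0.003], [-0.06, 0.998, -0.003], [-0.003, -0.003, -1.0]]
ft_force: [-2.6, -9.0, 9.3]
grip_width: 0.0124
gripper_force: 63.9
```

move_arm --pt "0 0 0 0 0.5 0 -1" --pt "0 0 0 0 0.9 0 -1" --pt "0 0 0 0 1.1 0 -1" --pt "0 0 0 0 1.2 0 -1" --pt "0 0 0 0 1.2 0 -1"

```text
time_s: 8.1
position: [0.6699, 0.1117, 0.0483]
tool_rot: [[-0.998, -0.059, 0.003], [-0.059, 0.998, -0.008], [-0.002, -0.008, -1.0]]
ft_force: [-2.5, -21.4, 9.1]
grip_width: 0.0123
gripper_force: 63.8
```

move_arm --pt "0 0 0 0 -0.3 0 -1" --pt "0 0 0 0 -0.5 0 -1" --pt "0 0 0 0 -0.7 0 -1" --pt "0 0 0 0 -0.7 0 -1"

```text
time_s: 8.5
position: [0.6701, 0.1072, 0.0484]
tool_rot: [[-0.998, -0.06, 0.003], [-0.06, 0.998, -0.003], [-0.003, -0.003, -1.0]]
ft_force: [-2.6, -9.4, 9.4]
grip_width: 0.0128
gripper_force: 63.9
```

move_arm --pt "0 0 0 0 -0.3 0 -1" --pt "0 0 0 0 -0.6 0 -1" --pt "0 0 0 0 -0.7 0 -1" --pt "0 0 0 0 -0.7 0 -1"

```text
time_s: 8.9
position: [0.6705, 0.1021, 0.0485]
tool_rot: [[-0.998, -0.06, 0.004], [-0.06, 0.998, -0.0], [-0.004, -0.001, -1.0]]
ft_force: [-1.9, -1.6, 9.1]
grip_width: 0.0122
gripper_force: 63.9
```

Force dropped and the position stopped, so the catch is holding. Release and lift, then measure the bushings.

move_arm --pt "0 0 0 0 0 0 0" --pt "0 0 0 0 0 0 0" --pt "0 0 0 0 0 0 0" --pt "0 0 0 0 0 -4 0" --pt "0 0 0 0 0 -9 0"

```text
time_s: 9.4
position: [0.6684, 0.1026, 0.1346]
tool_rot: [[-0.998, -0.061, -0.006], [-0.061, 0.998, 0.0], [0.006, 0.001, -1.0]]
ft_force: [0.6, 0.7, -0.4]
grip_width: 0.0431
gripper_force: 0.0
```

move_arm --pt "0 0 0 4 -1 -4 0" --pt "0 0 0 7 -2 -6 0" --pt "0 0 0 10 -3 -8 0" --pt "0 0 0 13 -4 -8 0" --pt "0 0 0 13 -4 -8 0"

```text
time_s: 9.9
position: [0.5397, 0.0541, 0.217]
tool_rot: [[-0.998, -0.06, 0.0], [-0.06, 0.998, -0.0], [-0.0, -0.0, -1.0]]
ft_force: [0.0, -0.1, 0.1]
grip_width: 0.0432
gripper_force: 0.0
```

```bash
cat > look.py <<'E'
from h import *
import sys
np.set_printoptions(precision=4,suppress=True)
o=env.observe();print(o['time_s'],o['position'],o['tool_rot'][0],o['ft_force'])
p=[env.get_image(n) for n in ('wrist','scene','side')]
save(p[0],sys.argv[1])
for nm,z in [('follower_grip',.0665),('bushing1',.0),('cover',0.0)]:
  for q in p: print(nm,[(np.round(d['pixel'],1),round(d['conf'],2),ray(q,d['pixel'],z)[:2]) for d in env.tip_of(nm,q) if d['conf']>.3])
for d in env.outline_of('bushing1',p[0]): print(d['bbox'],round(d['conf'],2),ray(p[0],d['bbox'][:2],0.014)[:2])
E
python3 look.py w4.png
```

```text
9.9 [0.5397 0.0541 0.217 ] [-0.9982 -0.0596  0.0001] [ 0.0224 -0.0674  0.1045]
follower_grip [(array([297.6, 295.3]), 0.84, array([0.6672, 0.1004]))]
follower_grip [(array([305.8, 199. ]), 0.56, array([0.6638, 0.1023]))]
follower_grip []
bushing1 [(array([220.6, 115.3]), 0.85, array([0.4848, 0.004 ])), (array([335.9, 134.2]), 0.79, array([0.498 , 0.1362])), (array([276.8, 125.6]), 0.68, array([0.4924, 0.068 ]))]
bushing1 [(array([253. , 180.2]), 0.54, array([ 0.4782, -0.0015])), (array([302.2, 181.1]), 0.52, array([0.4986, 0.1305]))]
bushing1 [(array([220.5, 216.9]), 0.59, array([ 0.4956, -0.004 ])), (array([210.1, 190. ]), 0.5, array([0.5035, 0.1397]))]
cover [(array([503.5, 118.1]), 0.56, array([0.4689, 0.3227]))]
cover [(array([119.1, 187.7]), 0.66, array([ 0.4699, -0.3588]))]
cover [(array([258.6, 307.2]), 0.64, array([ 0.4838, -0.3559]))]
[218.1, 113.8, 22.1, 27.2] 0.84 [0.4828 0.0031]
[278.3, 128.0, 26.6, 26.9] 0.77 [0.494  0.0691]
[339.4, 139.2, 26.9, 25.3] 0.62 [0.5021 0.1374]
```

View pics/w4.png

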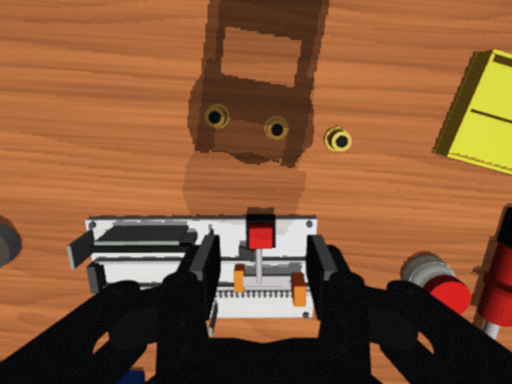

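Follower is held back (grip at (299,290)); bushings are at (217,116), (277,127) and (338,139), all upright. For bushing 3 I'll turn the tool 90° and squeeze to centre it across, then turn back and grip.

move_arm --pt "0 0 8 0.7 2 3 0.3" --pt "0 0 16 1.5 4 6 0.3" --pt "0 0 24 2.5 6 9 0.3" --pt "0 0 32 3.5 8.5 12 0.3" --pt "0 0 40 3.5 8.5 14 0.3"

```text
time_s: 11.05
position: [0.5001, 0.1395, 0.0741]
tool_rot: [[-0.802, 0.598, -0.003], [0.598, 0.802, 0.0], [0.003, -0.002, -1.0]]
ft_force: [0.1, 0.6, 0.6]
grip_width: 0.0555
gripper_force: 0.0
```

move_arm --pt "0 0 8 0 0 0 0.3" --pt "0 0 16 0 0 0 0.3" --pt "0 0 24 0 0 0 0.3" --pt "0 0 32 0 0 0 0.3" --pt "0 0 40 0 0 0 0.3"

```text
time_s: 11.55
position: [0.5024, 0.1374, 0.076]
tool_rot: [[-0.227, 0.974, 0.0], [0.974, 0.227, -0.0], [-0.0, 0.0, -1.0]]
ft_force: [0.1, 0.7, 0.2]
grip_width: 0.0555
gripper_force: 0.0
```

move_arm --pt "0 0 8 0 0 0 0.3" --pt "0 0 10 0 0 0 0.3" --pt "0 0 10 0 0 0 0.3"

```text
time_s: 11.85
position: [0.5023, 0.1374, 0.0759]
tool_rot: [[-0.06, 0.998, 0.0], [0.998, 0.06, 0.0], [-0.0, 0.0, -1.0]]
ft_force: [-0.6, -0.2, -0.9]
grip_width: 0.0556
gripper_force: 0.0
```

```bash
python3 look.py w5.png
```

```text
11.85 [0.5023 0.1374 0.0759] [-0.0604  0.9982  0.0002] [-0.5915 -0.2342 -0.8613]
follower_grip []
follower_grip [(array([304.6, 201.2]), 0.7, array([0.6716, 0.0979])), (array([365.8, 171.3]), 0.37, array([0.5691, 0.275 ]))]
follower_grip [(array([260.6, 170.5]), 0.56, array([0.668 , 0.0969]))]
bushing1 [(array([264.5, 207.1]), 0.81, array([0.5043, 0.1354])), (array([248.1, 286.4]), 0.63, array([0.4953, 0.0674]))]
bushing1 [(array([279. , 185.7]), 0.62, array([0.5123, 0.0648])), (array([253.5, 178.1]), 0.57, array([0.4683, 0.0009])), (array([301.2, 184.7]), 0.39, array([0.5149, 0.1245]))]
bushing1 [(array([218.6, 218.9]), 0.58, array([ 0.4875, -0.0108])), (array([212.5, 199.3]), 0.55, array([0.497 , 0.0887])), (array([211.6, 192. ]), 0.44, array([0.5051, 0.1273]))]
cover []
cover [(array([120.8, 187.8]), 0.66, array([ 0.471 , -0.3543])), (array([252. , 179.6]), 0.65, array([ 0.475 , -0.0039]))]
cover [(array([261.5, 307.7]), 0.83, array([ 0.4898, -0.3598])), (array([210.3, 188. ]), 0.42, array([0.5072, 0.1503]))]
[248.0, 296.4, 37.6, 52.1] 0.65 [0.4958 0.0678]
[263.1, 212.1, 39.0, 48.1] 0.59 [0.5032 0.1364]
[443.8, 306.4, 136.5, 155.3] 0.34 [0.6464 0.0681]
```

move_arm --pt "0 0 0 0 0 3 0.3" --pt "0 0 0 0 0 6 0.2" --pt "0 0 0 0 0 6.6 0" --pt "0 0 0 0 0 6.6 -0.2" --pt "0 0 0 0 0 6.6 -0.4" --squeeze 20

```text
time_s: 13.0
position: [0.5029, 0.1374, 0.011]
tool_rot: [[-0.061, 0.998, 0.002], [0.998, 0.061, 0.0], [-0.0, 0.002, -1.0]]
ft_force: [0.4, -0.1, 0.8]
grip_width: 0.0256
gripper_force: 0.0
```

move_arm --pt "0 0 0 0 0 0 -0.6" --pt "0 0 0 0 0 0 -0.8" --pt "0 0 0 0 0 0 -0.8" --pt "0 0 0 0 0 0 0" --pt "0 0 0 0 0 0 0"

```text
time_s: 13.5
position: [0.5022, 0.1374, 0.0101]
tool_rot: [[-0.061, 0.998, 0.0], [0.998, 0.061, 0.0], [0.0, 0.0, -1.0]]
ft_force: [-0.4, -0.0, -0.1]
grip_width: 0.0429
gripper_force: 0.0
```

move_arm --pt "0 0 -8 0 0 0 0" --pt "0 0 -16 0 0 0 0" --pt "0 0 -24 0 0 0 0" --pt "0 0 -32 0 0 0 0" --pt "0 0 -40 0 0 0 0"

```text
time_s: 14.0
position: [0.5021, 0.1374, 0.0099]
tool_rot: [[-0.692, 0.722, -0.0], [0.722, 0.692, -0.0], [0.0, -0.0, -1.0]]
ft_force: [-0.3, 0.7, -0.3]
grip_width: 0.0429
gripper_force: 0.0
```

move_arm --pt "0 0 -8 0 0 0 0" --pt "0 0 -16 0 0 0 0" --pt "0 0 -24 0 0 0 0" --pt "0 0 -32 0 0 0 0" --pt "0 0 -40 0 0 0 0"

```text
time_s: 14.5
position: [0.5021, 0.1374, 0.0099]
tool_rot: [[-0.994, 0.108, -0.0], [0.108, 0.994, -0.0], [0.0, -0.0, -1.0]]
ft_force: [0.2, -0.6, 0.6]
grip_width: 0.0429
gripper_force: 0.0
```

move_arm --pt "0 0 -8 0 0 0 0" --pt "0 0 -10 0 0 0 0" --pt "0 0 -10 0 0 0 -0.3" --pt "0 0 -10 0 0 0 -0.6" --pt "0 0 -10 0 0 0 -0.8"

```text
time_s: 15.0
position: [0.5022, 0.1374, 0.01]
tool_rot: [[-0.998, -0.06, -0.0], [-0.06, 0.998, -0.0], [0.0, -0.0, -1.0]]
ft_force: [0.1, -0.6, 0.9]
grip_width: 0.0213
gripper_force: 20.3
```

move_arm --pt "0 0 0 0 0 0 -1" --pt "0 0 0 0 0 0 -1" --squeeze 40

```text
time_s: 15.2
position: [0.5022, 0.1374, 0.01]
tool_rot: [[-0.998, -0.06, 0.0], [-0.06, 0.998, -0.0], [-0.0, -0.0, -1.0]]
ft_force: [-0.8, 0.9, 3.5]
grip_width: 0.02
gripper_force: 39.0
```

move_arm --pt "0 0 0 0 0 -2 -1" --pt "0 0 0 0 0 -5 -1" --pt "0 0 0 0 0 -8 -1" --pt "0 0 0 -3 -4 -10 -1" --pt "0 0 0 -5 -8 -10 -1"

```text
time_s: 15.7
position: [0.5588, 0.0606, 0.1127]
tool_rot: [[-0.998, -0.063, 0.005], [-0.063, 0.998, -0.0], [-0.005, -0.001, -1.0]]
ft_force: [0.1, 0.1, -0.6]
grip_width: 0.0202
gripper_force: 39.2
```

move_arm --pt "0 0 0 -2.5 -3.5 0 -1" --pt "0 0 0 -5 -7 0 -1" --pt "0 0 0 -7.5 -10.5 0 -1" --pt "0 0 0 -10 -14 0 -1" --pt "0 0 0 -11.5 -16.8 0 -1"

```text
time_s: 16.2
position: [0.6831, -0.1023, 0.1091]
tool_rot: [[-0.998, -0.059, -0.0], [-0.059, 0.998, -0.0], [0.0, -0.0, -1.0]]
ft_force: [0.5, 0.3, -0.5]
grip_width: 0.0201
gripper_force: 39.2
```

move_arm --pt "0 0 0 0 0 0 -1" --pt "0 0 0 0 0 0 -1"

```text
time_s: 16.4
position: [0.6817, -0.1004, 0.109]
tool_rot: [[-0.998, -0.06, -0.001], [-0.06, 0.998, 0.001], [0.001, 0.001, -1.0]]
ft_force: [0.4, -0.9, -0.9]
grip_width: 0.0205
gripper_force: 39.3
```

```bash
cat > look2.py <<'E'
from h import *
import sys
np.set_printoptions(precision=4,suppress=True)
o=env.observe();print(o['time_s'],o['position'],o['grip_width'])
a=env.get_image('wrist')
np.save(sys.argv[1]+'.npy',a,allow_pickle=True)
cv2.imwrite('pics/'+sys.argv[1]+'.png',cv2.resize(cv2.cvtColor(a['color'],cv2.COLOR_RGB2BGR)[130:330,130:390],None,fx=3,fy=3,interpolation=cv2.INTER_CUBIC))
for nm,z in [('track',.012),('gate',.012),('cover_seat',.046),('bushing1',o['position'][2]-.01)]:
  print(nm,[(np.round(d['pixel'],1),round(d['conf'],2),ray(a,d['pixel'],z)[:2]) for d in env.tip_of(nm,a) if d['conf']>.3])
print('tcp',proj(a,o['position']))
E
python3 look2.py w6
```

```text
16.4 [ 0.6817 -0.1004  0.109 ] 0.02050933927404643
track [(array([217.8, 194.1]), 0.67, array([ 0.6832, -0.1357]))]
gate [(array([211.3, 195.2]), 0.71, array([ 0.6845, -0.1409]))]
cover_seat [(array([303.9, 210.9]), 0.64, array([ 0.6818, -0.0706]))]
bushing1 [(array([261.7, 243.3]), 0.94, array([ 0.6834, -0.1001])), (array([209.9, 194.4]), 0.39, array([ 0.6576, -0.1282]))]
tcp [261.1747 248.7111]
```

View pics/w6.png

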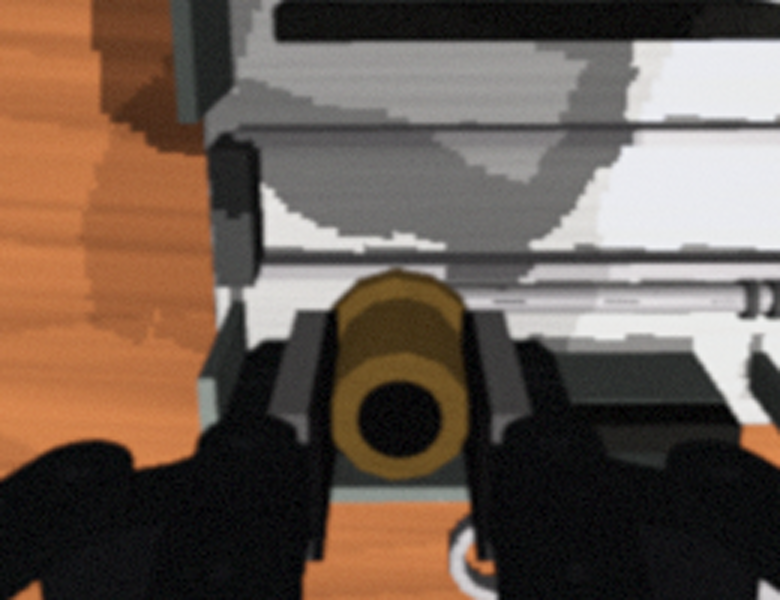

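```bash
python3 - <<'E'
from h import *
a=np.load('w6.npy',allow_pickle=True).item()
x0,y0,th=.67648774,-.01064341,1.62946
c,s=np.cos(th),np.sin(th)
W=lambda P:np.array([x0+c*P[0]-s*P[1],y0+s*P[0]+c*P[1],P[2]])
for y in(.02,.016,-.016,-.02):
  for z in(.012,.022):
    print(y,z,[((proj(a,W((x,y,z)))-130)*3).round(0) for x in(-.125,-.09,-.06)])
print('gate top corners',[((proj(a,W((x,y,.032)))-130)*3).round() for x in(-.135,-.125) for y in (.018,-.018)])
g=cv2.cvtColor(a['color'],cv2.COLOR_RGB2GRAY)
for col in (345,370,330): print(col,list(zip(range(164,225),g[164:225,col])))
E
```

```text
0.02 0.012 [array([262., 121.]), array([395., 121.]), array([509., 122.])]
0.02 0.022 [array([256., 130.]), array([395., 130.]), array([514., 130.])]
0.016 0.012 [array([262., 136.]), array([395., 136.]), array([509., 136.])]
0.016 0.022 [array([257., 145.]), array([395., 145.]), array([513., 145.])]
-0.016 0.012 [array([267., 251.]), array([395., 251.]), array([505., 251.])]
-0.016 0.022 [array([262., 264.]), array([395., 264.]), array([509., 264.])]
-0.02 0.012 [array([267., 264.]), array([395., 264.]), array([504., 265.])]
-0.02 0.022 [array([262., 278.]), array([395., 278.]), array([508., 278.])]
gate top corners [array([209., 146.]), array([217., 285.]), array([250., 146.]), array([256., 285.])]
345 [(164, np.uint8(230)), (165, np.uint8(234)), (166, np.uint8(234)), (167, np.uint8(234)), (168, np.uint8(236)), (169, np.uint8(233)), (170, np.uint8(173)), (171, np.uint8(87)), (172, np.uint8(79)), (173, np.uint8(151)), (174, np.uint8(210)), (175, np.uint8(227)), (176, np.uint8(228)), (177, np.uint8(225)), (178, np.uint8(229)), (179, np.uint8(234)), (180, np.uint8(235)), (181, np.uint
[... 2926 characters left out ...]
 (193, np.uint8(225)), (194, np.uint8(229)), (195, np.uint8(232)), (196, np.uint8(230)), (197, np.uint8(231)), (198, np.uint8(230)), (199, np.uint8(230)), (200, np.uint8(233)), (201, np.uint8(234)), (202, np.uint8(236)), (203, np.uint8(234)), (204, np.uint8(235)), (205, np.uint8(234)), (206, np.uint8(234)), (207, np.uint8(232)), (208, np.uint8(225)), (209, np.uint8(220)), (210, np.uint8(223)), (211, np.uint8(222)), (212, np.uint8(177)), (213, np.uint8(117)), (214, np.uint8(79)), (215, np.uint8(58)), (216, np.uint8(54)), (217, np.uint8(83)), (218, np.uint8(147)), (219, np.uint8(181)), (220, np.uint8(193)), (221, np.uint8(194)), (222, np.uint8(187)), (223, np.uint8(156)), (224, np.uint8(104))]
```

```bash
python3 - <<'E'
from h import *
a=np.load('w6.npy',allow_pickle=True).item()
for z in(.125,.127,.129):print(ray(a,(130+400/3,130+417/3),z))
E
```

```text
[ 0.68389385 -0.09923457  0.125     ]
[ 0.68275121 -0.09930781  0.127     ]
[ 0.68160858 -0.09938105  0.129     ]
```

move_arm --pt "0 0 0 0.08 0 2 -1" --pt "0 0 0 0.08 0 4.5 -1" --pt "0 0 0 0.08 0 6.5 -1" --pt "0 0 0 0.08 0 7.2 -1" --pt "0 0 0 0.08 0 7.2 -1"

```text
time_s: 17.15
position: [0.6808, -0.0997, 0.0374]
tool_rot: [[-0.998, -0.061, -0.001], [-0.061, 0.998, 0.0], [0.001, 0.001, -1.0]]
ft_force: [-0.0, 0.7, 0.5]
grip_width: 0.0207
gripper_force: 39.3
```

move_arm --pt "0 0 0 0 0 0.3 -1" --pt "0 0 0 0 0 0.6 -1" --pt "0 0 0 0 0 0.8 -1" --pt "0 0 0 0 0 0.8 -1"

```text
time_s: 17.55
position: [0.6811, -0.1002, 0.03]
tool_rot: [[-0.998, -0.061, 0.0], [-0.061, 0.998, -0.0], [-0.0, -0.0, -1.0]]
ft_force: [-0.2, 1.0, 0.7]
grip_width: 0.0201
gripper_force: 39.3
```

move_arm --pt "0 0 0 0 0 0.3 -1" --pt "0 0 0 0 0 0.5 -1" --pt "0 0 0 0 0 0.7 -1" --pt "0 0 0 0 0 0.8 -1" --pt "0 0 0 0 0 0.8 -1"

```text
time_s: 18.05
position: [0.6811, -0.1002, 0.0221]
tool_rot: [[-0.998, -0.061, 0.0], [-0.061, 0.998, -0.0], [-0.0, -0.0, -1.0]]
ft_force: [-0.8, 0.8, 1.8]
grip_width: 0.02
gripper_force: 39.4
```

move_arm --pt "0 0 0 0 0 0 -0.6" --pt "0 0 0 0 0 0 -0.2" --pt "0 0 0 0 0 0 -0.2" --pt "0 0 0 0 0 -2 -0.2" --pt "0 0 0 0 0 -6 -0.2"

```text
time_s: 18.55
position: [0.6796, -0.0998, 0.0792]
tool_rot: [[-0.998, -0.06, -0.007], [-0.06, 0.998, 0.002], [0.006, 0.003, -1.0]]
ft_force: [0.7, 0.3, 0.2]
grip_width: 0.0341
gripper_force: 0.0
```

move_arm --pt "0 0 0 0 0 -4 0.3" --pt "0 0 8 3 3 -4 0.3" --pt "0 0 16 6 6 -4 0.3" --pt "0 0 24 9 9 -4 0.3" --pt "0 0 32 12 12 -4 0.3"

```text
time_s: 19.05
position: [0.5527, 0.0132, 0.1219]
tool_rot: [[-0.876, 0.483, 0.0], [0.483, 0.876, -0.0], [-0.0, 0.0, -1.0]]
ft_force: [1.1, 1.8, -0.9]
grip_width: 0.0556
gripper_force: 0.0
```

```bash
cat > go.py <<'E'
from h import *
import sys
np.set_printoptions(precision=2,suppress=True)
o=env.observe();R=np.array(o['tool_rot'])
T=np.array([float(v) for v in sys.argv[1:4]])
yaw=np.degrees(np.arctan2(R[1,1],R[0,1]))
print(o['time_s'],o['position'],'shift cm',R.T@(T-np.array(o['position']))*100,'tool y yaw',yaw)
E
python3 go.py 0.4955 0.0675 0.076
```

```text
19.05 [0.55 0.01 0.12] shift cm [7.63 1.99 4.59] tool y yaw 61.12549159009346
```

move_arm --pt "0 0 8 2.5 0.7 1.5 0.3" --pt "0 0 16 5 1.4 3 0.3" --pt "0 0 24 7.6 2 4 0.3" --pt "0 0 32 7.6 2 4.6 0.3" --pt "0 0 40 7.6 2 4.6 0.3"

```text
time_s: 19.55
position: [0.4961, 0.0667, 0.0753]
tool_rot: [[-0.362, 0.932, -0.001], [0.932, 0.362, 0.0], [0.001, -0.001, -1.0]]
ft_force: [0.4, -0.8, 0.1]
grip_width: 0.0553
gripper_force: 0.0
```

move_arm --pt "0 0 8 0 0 0 0.3" --pt "0 0 16 0 0 0 0.3" --pt "0 0 18 0 0 0 0.3" --pt "0 0 18 0 0 0 0.3"

```text
time_s: 19.95
position: [0.497, 0.0662, 0.0759]
tool_rot: [[-0.06, 0.998, 0.0], [0.998, 0.06, -0.0], [-0.0, 0.0, -1.0]]
ft_force: [0.3, -0.2, -0.4]
grip_width: 0.0555
gripper_force: 0.0
```

```bash
python3 look.py w7.png; python3 go.py 0.4955 0.0675 0.01
```

```text
19.95 [0.497  0.0662 0.0759] [-0.0604  0.9982  0.0003] [ 0.3079 -0.1944 -0.4472]
follower_grip []
follower_grip [(array([305. , 199.6]), 0.69, array([0.6658, 0.1   ]))]
follower_grip [(array([260.1, 167.6]), 0.54, array([0.6728, 0.1133]))]
bushing1 [(array([259.2, 199.8]), 0.71, array([0.4946, 0.0696])), (array([244.3, 277.7]), 0.57, array([0.4865, 0.0039]))]
bushing1 [(array([254.4, 178.9]), 0.56, array([0.4725, 0.0029])), (array([273.6, 181.2]), 0.54, array([0.4897, 0.0535])), (array([219. , 228.3]), 0.42, array([ 0.6652, -0.1004]))]
bushing1 [(array([219.5, 217.4]), 0.65, array([ 0.4921, -0.0051])), (array([331.6, 281.1]), 0.62, array([ 0.6898, -0.3489])), (array([213.1, 201.1]), 0.51, array([0.4962, 0.079 ])), (array([289.2, 219.8]), 0.5, array([ 0.688 , -0.0921]))]
cover []
cover []
cover [(array([257. , 307.8]), 0.9, array([ 0.4796, -0.3561])), (array([219.4, 215.6]), 0.63, array([0.4943, 0.0031]))]
[243.6, 288.8, 35.4, 49.4] 0.81 [0.4868 0.003 ]
[260.4, 208.7, 41.4, 42.8] 0.6 [0.4958 0.0675]
20.6 [0.5  0.07 0.08] shift cm [ 0.14 -0.13  6.59] tool y yaw 3.474176571950377
```

move_arm --pt "0 0 0 0.2 -0.15 3 0.3" --pt "0 0 0 0.2 -0.15 6 0.2" --pt "0 0 0 0.2 -0.15 6.6 0" --pt "0 0 0 0.2 -0.15 6.6 -0.2" --pt "0 0 0 0.2 -0.15 6.6 -0.4" --squeeze 20

```text
time_s: 21.1
position: [0.4959, 0.068, 0.0109]
tool_rot: [[-0.061, 0.998, 0.002], [0.998, 0.061, -0.0], [-0.0, 0.002, -1.0]]
ft_force: [0.0, -0.3, 0.6]
grip_width: 0.0255
gripper_force: 0.0
```

move_arm --pt "0 0 0 0 0 0 -0.6" --pt "0 0 0 0 0 0 -0.8" --pt "0 0 0 0 0 0 -0.8" --pt "0 0 0 0 0 0 0" --pt "0 0 0 0 0 0 0"

```text
time_s: 21.6
position: [0.4953, 0.0681, 0.0101]
tool_rot: [[-0.061, 0.998, 0.0], [0.998, 0.061, -0.0], [-0.0, 0.0, -1.0]]
ft_force: [0.1, -0.2, 0.8]
grip_width: 0.0423
gripper_force: 0.0
```

move_arm --pt "0 0 -8 0 0 0 0" --pt "0 0 -16 0 0 0 0" --pt "0 0 -24 0 0 0 0" --pt "0 0 -32 0 0 0 0" --pt "0 0 -40 0 0 0 0"

```text
time_s: 22.1
position: [0.4951, 0.0681, 0.0099]
tool_rot: [[-0.692, 0.722, -0.0], [0.722, 0.692, 0.0], [0.0, -0.0, -1.0]]
ft_force: [0.8, 1.1, 0.1]
grip_width: 0.0428
gripper_force: 0.0
```

move_arm --pt "0 0 -8 0 0 0 0" --pt "0 0 -16 0 0 0 0" --pt "0 0 -24 0 0 0 0" --pt "0 0 -32 0 0 0 0" --pt "0 0 -40 0 0 0 0"

```text
time_s: 22.6
position: [0.4952, 0.0681, 0.0099]
tool_rot: [[-0.994, 0.108, -0.0], [0.108, 0.994, 0.0], [0.0, -0.0, -1.0]]
ft_force: [0.3, -0.9, 0.2]
grip_width: 0.0425
gripper_force: 0.0
```

move_arm --pt "0 0 -8 0 0 0 0" --pt "0 0 -10 0 0 0 0" --pt "0 0 -10 0 0 0 -0.3" --pt "0 0 -10 0 0 0 -0.6" --pt "0 0 -10 0 0 0 -0.8"

```text
time_s: 23.1
position: [0.4952, 0.0681, 0.01]
tool_rot: [[-0.998, -0.06, 0.0], [-0.06, 0.998, -0.0], [-0.0, -0.0, -1.0]]
ft_force: [-0.3, -0.2, 2.2]
grip_width: 0.0211
gripper_force: 20.4
```

move_arm --pt "0 0 0 0 0 0 -1" --pt "0 0 0 0 0 0 -1" --pt "0 0 0 0 0 -4 -1" --pt "0 0 0 0 0 -8 -1" --pt "0 0 0 0 0 -10 -1" --squeeze 40

```text
time_s: 23.6
position: [0.4961, 0.068, 0.1126]
tool_rot: [[-0.998, -0.06, 0.004], [-0.06, 0.998, -0.0], [-0.004, -0.001, -1.0]]
ft_force: [0.0, 0.1, -0.4]
grip_width: 0.0205
gripper_force: 39.3
```

```bash
python3 go.py 0.6784 -0.0553 0.11
```

```text
23.6 [0.5  0.07 0.11] shift cm [-17.45 -13.41   0.33] tool y yaw 93.46353264900985
```

move_arm --pt "0 0 0 -4 -3 0 -1" --pt "0 0 0 -8 -6 0 -1" --pt "0 0 0 -12 -9 0 -1" --pt "0 0 0 -15.5 -12 0 -1" --pt "0 0 0 -17.4 -13.4 0 -1"

```text
time_s: 24.1
position: [0.679, -0.0578, 0.1089]
tool_rot: [[-0.998, -0.058, 0.0], [-0.058, 0.998, -0.0], [-0.0, -0.0, -1.0]]
ft_force: [-0.8, 0.0, -0.7]
grip_width: 0.0198
gripper_force: 39.3
```

move_arm --pt "0 0 0 0 0 0 -1" --pt "0 0 0 0 0 0 -1"

```text
time_s: 24.3
position: [0.6766, -0.055, 0.109]
tool_rot: [[-0.998, -0.06, -0.002], [-0.06, 0.998, 0.001], [0.002, 0.001, -1.0]]
ft_force: [-0.0, 0.4, -0.2]
grip_width: 0.0207
gripper_force: 39.3
```

```bash
python3 go.py 0.6784 -0.0553 0.03; python3 look2.py w8
```

```text
24.3 [ 0.68 -0.06  0.11] shift cm [-0.19 -0.04  7.9 ] tool y yaw 93.44677100562612
24.3 [ 0.6766 -0.055   0.109 ] 0.02065493490685906
track [(array([162.2, 198.5]), 0.67, array([ 0.6846, -0.1352]))]
gate [(array([154.7, 196.5]), 0.94, array([ 0.6832, -0.1411]))]
cover_seat [(array([238. , 213.1]), 0.8, array([ 0.6811, -0.0714]))]
bushing1 [(array([263.8, 241.5]), 0.8, array([ 0.6772, -0.0536])), (array([208.8, 196.5]), 0.55, array([ 0.6537, -0.0834]))]
tcp [261.167  248.6701]
```

View pics/w8.png

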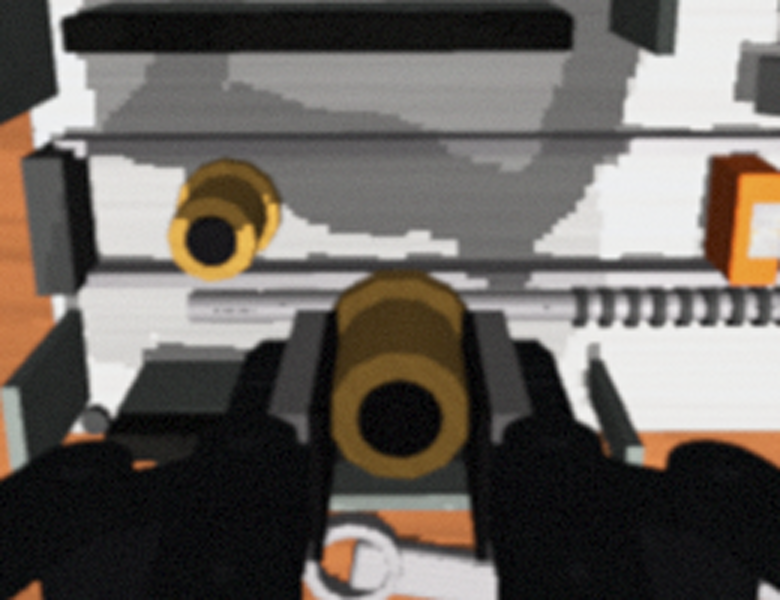

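Bushing 3 stands upright in the track (crop (215,220)); the second one hangs centred above its spot. Lower it.

move_arm --pt "0 0 0 -0.2 0 2 -1" --pt "0 0 0 -0.2 0 4.5 -1" --pt "0 0 0 -0.2 0 6.5 -1" --pt "0 0 0 -0.2 0 7.2 -1" --pt "0 0 0 -0.2 0 7.2 -1"

```text
time_s: 25.05
position: [0.6786, -0.0547, 0.0374]
tool_rot: [[-0.998, -0.061, -0.001], [-0.061, 0.998, 0.0], [0.001, 0.0, -1.0]]
ft_force: [0.3, 0.8, -0.8]
grip_width: 0.0203
gripper_force: 39.3
```

move_arm --pt "0 0 0 0 0 0.3 -1" --pt "0 0 0 0 0 0.6 -1" --pt "0 0 0 0 0 0.8 -1" --pt "0 0 0 0 0 0.8 -1"

```text
time_s: 25.45
position: [0.679, -0.055, 0.03]
tool_rot: [[-0.998, -0.061, 0.0], [-0.061, 0.998, 0.0], [-0.0, -0.0, -1.0]]
ft_force: [0.2, -0.2, -0.6]
grip_width: 0.0202
gripper_force: 39.3
```

Then release and go for bushing 1 at (0.4866, 0.0035).

move_arm --pt "0 0 0 0.04 0 0.3 -1" --pt "0 0 0 0.04 0 0.5 -1" --pt "0 0 0 0.04 0 0.7 -1" --pt "0 0 0 0.04 0 0.8 -1" --pt "0 0 0 0.04 0 0.8 -1"

```text
time_s: 25.95
position: [0.6786, -0.055, 0.0222]
tool_rot: [[-0.998, -0.061, 0.0], [-0.061, 0.998, -0.0], [-0.0, -0.0, -1.0]]
ft_force: [-1.9, -0.6, 1.6]
grip_width: 0.0201
gripper_force: 39.6
```

move_arm --pt "0 0 0 0 0 0 -0.6" --pt "0 0 0 0 0 0 -0.25" --pt "0 0 0 0 0 0 -0.25" --pt "0 0 0 0 0 -2 -0.25" --pt "0 0 0 0 0 -6 -0.25"

```text
time_s: 26.45
position: [0.6771, -0.0547, 0.0793]
tool_rot: [[-0.998, -0.06, -0.007], [-0.06, 0.998, 0.002], [0.006, 0.002, -1.0]]
ft_force: [0.6, -0.3, -0.2]
grip_width: 0.032
gripper_force: 0.0
```

move_arm --pt "0 0 0 0 0 -4 0.3" --pt "0 0 8 3 1 -4 0.3" --pt "0 0 16 7 2 -4 0.3" --pt "0 0 24 11 3 -4 0.3" --pt "0 0 32 15 4 -4 0.3"

```text
time_s: 26.95
position: [0.5248, -0.0238, 0.1219]
tool_rot: [[-0.876, 0.483, 0.0], [0.483, 0.876, -0.0], [-0.0, 0.0, -1.0]]
ft_force: [-0.3, -0.8, -0.6]
grip_width: 0.0556
gripper_force: 0.0
```

```bash
python3 go.py 0.4866 0.0035 0.076
```

```text
26.95 [ 0.52 -0.02  0.12] shift cm [4.67 0.55 4.58] tool y yaw 61.13885267282161
```

move_arm --pt "0 0 8 2.5 0.3 1.5 0.3" --pt "0 0 16 4.7 0.6 3 0.3" --pt "0 0 24 4.7 0.6 4 0.3" --pt "0 0 32 4.7 0.6 4.6 0.3" --pt "0 0 40 4.7 0.6 4.6 0.3"

```text
time_s: 27.45
position: [0.4877, 0.0037, 0.0753]
tool_rot: [[-0.361, 0.933, -0.001], [0.933, 0.361, 0.0], [0.001, -0.001, -1.0]]
ft_force: [-0.1, -0.2, 0.7]
grip_width: 0.0554
gripper_force: 0.0
```

move_arm --pt "0 0 8 0 0 0 0.3" --pt "0 0 16 0 0 0 0.3" --pt "0 0 18 0 0 0 0.3" --pt "0 0 18 0 0 0 0.3"

```text
time_s: 27.85
position: [0.4881, 0.0035, 0.0759]
tool_rot: [[-0.06, 0.998, 0.0], [0.998, 0.06, -0.0], [-0.0, 0.0, -1.0]]
ft_force: [1.3, 0.5, 0.0]
grip_width: 0.0554
gripper_force: 0.0
```

```bash
python3 look.py w9.png|grep -v cover; python3 go.py 0.4866 0.0035 0.01
```

```text
27.85 [0.4881 0.0035 0.0759] [-0.0603  0.9982  0.0003] [1.2813 0.5152 0.0268]
follower_grip []
follower_grip []
follower_grip [(array([259. , 169.1]), 0.57, array([0.6661, 0.1064]))]
bushing1 [(array([261.2, 206.7]), 0.96, array([0.4876, 0.0016])), (array([507.6, 297. ]), 0.69, array([ 0.6922, -0.0636])), (array([496.5, 342.9]), 0.41, array([ 0.6954, -0.1087]))]
bushing1 [(array([218.9, 230.8]), 0.69, array([ 0.6739, -0.1009])), (array([237.8, 227.6]), 0.68, array([ 0.668 , -0.0565])), (array([255. , 180.1]), 0.66, array([0.4784, 0.004 ]))]
bushing1 [(array([283.2, 207.8]), 0.66, array([ 0.6944, -0.0331])), (array([217.5, 217. ]), 0.65, array([ 0.4869, -0.0011])), (array([288.8, 219.1]), 0.45, array([ 0.6882, -0.0887]))]
[260.5, 213.1, 37.8, 50.9] 0.78 [0.4872 0.0016]
[502.9, 299.1, 18.1, 39.7] 0.67 [ 0.6758 -0.0567]
[505.1, 335.9, 13.9, 15.1] 0.49 [ 0.6869 -0.0898]
28.5 [0.49 0.   0.08] shift cm [ 0.01 -0.15  6.59] tool y yaw 3.4748632034478555
```

move_arm --pt "0 0 0 -0.15 -0.1 3 0.3" --pt "0 0 0 -0.15 -0.1 6 0.2" --pt "0 0 0 -0.15 -0.1 6.6 0" --pt "0 0 0 -0.15 -0.1 6.6 -0.2" --pt "0 0 0 -0.15 -0.1 6.6 -0.4" --squeeze 20

```text
time_s: 29.0
position: [0.4877, 0.0018, 0.0109]
tool_rot: [[-0.061, 0.998, 0.001], [0.998, 0.061, -0.0], [-0.0, 0.001, -1.0]]
ft_force: [0.4, -0.6, 0.6]
grip_width: 0.0256
gripper_force: 0.1
```

move_arm --pt "0 0 0 0 0 0 -0.6" --pt "0 0 0 0 0 0 -0.8" --pt "0 0 0 0 0 0 -0.8" --pt "0 0 0 0 0 0 0" --pt "0 0 0 0 0 0 0"

```text
time_s: 29.5
position: [0.4872, 0.002, 0.0102]
tool_rot: [[-0.061, 0.998, 0.0], [0.998, 0.061, -0.0], [-0.0, 0.0, -1.0]]
ft_force: [0.2, 1.1, 0.7]
grip_width: 0.0427
gripper_force: 0.0
```

move_arm --pt "0 0 -8 0 0 0 0" --pt "0 0 -16 0 0 0 0" --pt "0 0 -24 0 0 0 0" --pt "0 0 -32 0 0 0 0" --pt "0 0 -40 0 0 0 0"

```text
time_s: 30.0
position: [0.4871, 0.002, 0.0099]
tool_rot: [[-0.692, 0.722, -0.0], [0.722, 0.692, 0.0], [0.0, -0.0, -1.0]]
ft_force: [-0.0, -0.1, 0.4]
grip_width: 0.0426
gripper_force: 0.0
```

move_arm --pt "0 0 -8 0 0 0 0" --pt "0 0 -16 0 0 0 0" --pt "0 0 -24 0 0 0 0" --pt "0 0 -32 0 0 0 0" --pt "0 0 -40 0 0 0 0"

```text
time_s: 30.5
position: [0.4871, 0.002, 0.0099]
tool_rot: [[-0.994, 0.108, -0.0], [0.108, 0.994, 0.0], [0.0, -0.0, -1.0]]
ft_force: [0.5, -0.1, -0.3]
grip_width: 0.043
gripper_force: 0.0
```

move_arm --pt "0 0 -8 0 0 0 0" --pt "0 0 -10 0 0 0 0" --pt "0 0 -10 0 0 0 -0.3" --pt "0 0 -10 0 0 0 -0.6" --pt "0 0 -10 0 0 0 -0.8"

```text
time_s: 31.0
position: [0.4871, 0.002, 0.01]
tool_rot: [[-0.998, -0.06, 0.0], [-0.06, 0.998, 0.0], [-0.0, 0.0, -1.0]]
ft_force: [-0.8, -0.2, 2.6]
grip_width: 0.0208
gripper_force: 20.4
```

move_arm --pt "0 0 0 0 0 0 -1" --pt "0 0 0 0 0 0 -1" --pt "0 0 0 0 0 -4 -1" --pt "0 0 0 0 0 -8 -1" --pt "0 0 0 0 0 -10 -1" --squeeze 40

```text
time_s: 31.5
position: [0.4879, 0.0018, 0.1125]
tool_rot: [[-0.998, -0.06, 0.003], [-0.06, 0.998, -0.001], [-0.003, -0.001, -1.0]]
ft_force: [0.5, -0.4, -1.6]
grip_width: 0.0205
gripper_force: 39.3
```

```bash
python3 go.py 0.676 -0.0101 0.11
```

```text
31.5 [0.49 0.   0.11] shift cm [-18.7   -2.32   0.32] tool y yaw 93.46402216257432
```

move_arm --pt "0 0 0 -4 -0.5 0 -1" --pt "0 0 0 -8 -1 0 -1" --pt "0 0 0 -12 -1.5 0 -1" --pt "0 0 0 -16 -2 0 -1" --pt "0 0 0 -18.7 -2.3 0 -1"

```text
time_s: 32.0
position: [0.6771, -0.0099, 0.1091]
tool_rot: [[-0.998, -0.06, -0.0], [-0.06, 0.998, 0.0], [0.0, 0.0, -1.0]]
ft_force: [0.3, -0.5, -1.1]
grip_width: 0.0207
gripper_force: 39.3
```

move_arm --pt "0 0 0 0 0 0 -1" --pt "0 0 0 0 0 0 -1"

```text
time_s: 32.2
position: [0.6747, -0.0096, 0.1089]
tool_rot: [[-0.998, -0.06, -0.002], [-0.06, 0.998, 0.0], [0.002, 0.0, -1.0]]
ft_force: [-0.4, -0.1, -0.1]
grip_width: 0.0207
gripper_force: 39.3
```

```bash
python3 go.py 0.676 -0.0101 0.03; python3 look2.py w10
```

```text
32.2 [ 0.67 -0.01  0.11] shift cm [-0.14 -0.06  7.89] tool y yaw 93.46828085855266
32.2 [ 0.6747 -0.0096  0.1089] 0.02068106815770973
track [(array([105.4, 197.6]), 0.58, array([ 0.6847, -0.1354]))]
gate [(array([ 97.5, 199.1]), 0.83, array([ 0.6863, -0.1419])), (array([172.1, 212.9]), 0.61, array([ 0.6946, -0.082 ])), (array([104.8, 197.8]), 0.32, array([ 0.6849, -0.1359]))]
cover_seat [(array([173.8, 210.5]), 0.81, array([ 0.6799, -0.0709]))]
bushing1 [(array([205.5, 200.1]), 0.8, array([ 0.6539, -0.0396])), (array([148.7, 196.6]), 0.77, array([ 0.6538, -0.0688])), (array([262.3, 239.7]), 0.75, array([ 0.6743, -0.009 ]))]
tcp [261.1775 248.6853]
```

move_arm --pt "0 0 0 -0.1 0 2 -1" --pt "0 0 0 -0.1 0 4.5 -1" --pt "0 0 0 -0.1 0 6.5 -1" --pt "0 0 0 -0.1 0 7.2 -1" --pt "0 0 0 -0.1 0 7.2 -1"

```text
time_s: 32.95
position: [0.6757, -0.0095, 0.0374]
tool_rot: [[-0.998, -0.061, -0.001], [-0.061, 0.998, 0.0], [0.001, 0.0, -1.0]]
ft_force: [-0.4, -0.6, -0.7]
grip_width: 0.0201
gripper_force: 39.3
```

move_arm --pt "0 0 0 0 0 0.3 -1" --pt "0 0 0 0 0 0.6 -1" --pt "0 0 0 0 0 0.8 -1" --pt "0 0 0 0 0 0.8 -1"

```text
time_s: 33.35
position: [0.6762, -0.0096, 0.03]
tool_rot: [[-0.998, -0.06, 0.0], [-0.06, 0.998, -0.0], [-0.0, -0.0, -1.0]]
ft_force: [-0.5, -0.1, -0.2]
grip_width: 0.0203
gripper_force: 39.3
```

move_arm --pt "0 0 0 0 0 0.3 -1" --pt "0 0 0 0 0 0.5 -1" --pt "0 0 0 0 0 0.7 -1" --pt "0 0 0 0 0 0.8 -1" --pt "0 0 0 0 0 0.8 -1"

```text
time_s: 33.85
position: [0.6762, -0.0096, 0.0221]
tool_rot: [[-0.998, -0.061, 0.0], [-0.061, 0.998, -0.0], [-0.0, -0.0, -1.0]]
ft_force: [-0.8, 1.2, 2.1]
grip_width: 0.0202
gripper_force: 39.6
```

move_arm --pt "0 0 0 0 0 0 -0.6" --pt "0 0 0 0 0 0 -0.25" --pt "0 0 0 0 0 0 -0.25" --pt "0 0 0 0 0 -2 -0.25" --pt "0 0 0 0 0 -6 -0.25"

```text
time_s: 34.35
position: [0.6746, -0.0094, 0.0794]
tool_rot: [[-0.998, -0.06, -0.007], [-0.06, 0.998, 0.001], [0.007, 0.002, -1.0]]
ft_force: [0.7, 0.2, 0.6]
grip_width: 0.0318
gripper_force: 0.0
```

move_arm --pt "0 0 0 0 0 -6 -0.25" --pt "0 0 0 2 2 -9 -0.25" --pt "0 0 0 4 4 -9 -0.25" --pt "0 0 0 5.9 7 -9 -1" --pt "0 0 0 5.9 7 -9 -1"

```text
time_s: 34.85
position: [0.611, 0.0596, 0.1726]
tool_rot: [[-0.998, -0.064, -0.0], [-0.064, 0.998, 0.001], [0.0, 0.001, -1.0]]
ft_force: [0.2, 0.4, 0.1]
grip_width: 0.0037
gripper_force: 0.0
```

move_arm --pt "0 0 0 0 0 0 -1" --pt "0 0 0 0 0 0 -1"

```text
time_s: 35.05
position: [0.6137, 0.056, 0.1717]
tool_rot: [[-0.998, -0.06, 0.0], [-0.06, 0.998, -0.0], [-0.0, -0.0, -1.0]]
ft_force: [-0.3, 0.4, 0.1]
grip_width: -0.0003
gripper_force: 0.0
```

```bash
python3 - <<'E'
from h import *
np.set_printoptions(precision=4,suppress=True)
o=env.observe();print(o['time_s'],o['position'],o['grip_width'])
a=env.get_image('wrist');save(a,'w11.png')
for n,z in [('catch_pad',.046),('bushing1',.012),('follower_grip',.0665)]:
        print(n,[(np.round(d['pixel']),round(d['conf'],2),ray(a,d['pixel'],z)[:2]) for d in env.tip_of(n,a)][:7])
E
python3 go.py 0.612 0.0568 0.05
```

```text
35.05 [0.6137 0.056  0.1717] -0.0002698068525591787
catch_pad [(array([263., 187.]), 0.73, array([0.6146, 0.0574]))]
bushing1 [(array([155., 232.]), 0.78, array([ 0.6794, -0.0528])), (array([200., 230.]), 0.71, array([ 0.6753, -0.0058])), (array([112., 233.]), 0.59, array([ 0.6842, -0.0981]))]
follower_grip [(array([310., 254.]), 0.95, array([0.6676, 0.1017]))]
35.25 [0.61 0.06 0.17] shift cm [ 0.14  0.09 12.15] tool y yaw 93.4211004660395
```

View pics/w11.png

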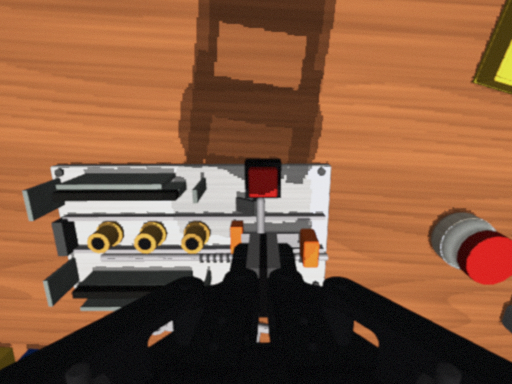

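All three stand upright in the track ((103,236), (150,236), (195,236)), the follower is still back, and the pad is at (263,180). Press the pad.

move_arm --pt "0 0 0 0.1 0.05 4 -1" --pt "0 0 0 0.1 0.05 8 -1" --pt "0 0 0 0.1 0.05 11 -1" --pt "0 0 0 0.1 0.05 11.8 -1" --pt "0 0 0 0.1 0.05 11.8 -1"

```text
time_s: 35.75
position: [0.612, 0.0569, 0.0533]
tool_rot: [[-0.998, -0.06, -0.002], [-0.06, 0.998, 0.0], [0.002, 0.0, -1.0]]
ft_force: [0.3, 0.2, 0.4]
grip_width: -0.0001
gripper_force: 0.0
```

move_arm --pt "0 0 0 0 0 0.5 -1" --pt "0 0 0 0 0 1 -1" --pt "0 0 0 0 0 1.5 -1" --pt "0 0 0 0 0 1.9 -1" --pt "0 0 0 0 0 2 -1"

```text
time_s: 36.25
position: [0.6124, 0.0571, 0.0341]
tool_rot: [[-0.998, -0.061, 0.001], [-0.061, 0.998, -0.0], [-0.001, -0.0, -1.0]]
ft_force: [-0.8, 0.1, 8.8]
grip_width: 0.0
gripper_force: 4.6
```

move_arm --pt "0 0 0 0 0 0 -1" --pt "0 0 0 0 0 0 -1" --pt "0 0 0 0 0 0 -1"

```text
time_s: 36.55
position: [0.6124, 0.0571, 0.0342]
tool_rot: [[-0.998, -0.061, 0.001], [-0.061, 0.998, -0.0], [-0.001, -0.0, -1.0]]
ft_force: [3.3, -0.5, 2.8]
grip_width: 0.0002
gripper_force: 1.4
```

```bash
python3 - <<'E'
from h import *
np.set_printoptions(precision=4,suppress=True)
for v in ('wrist','side','scene'):
  a=env.get_image(v)
  for n,z in [('follower_grip',.0665),('bushing1',.012)]:
        print(v,n,[(np.round(d['pixel']),round(d['conf'],2),ray(a,d['pixel'],z)[:2]) for d in env.tip_of(n,a)][:7])
E
```

```text
wrist follower_grip []
wrist bushing1 [(array([ 12., 321.]), 0.94, array([ 0.6825, -0.0956])), (array([ 60., 322.]), 0.71, array([ 0.6816, -0.0658]))]
side follower_grip [(array([275., 182.]), 0.5, array([0.686 , 0.0195]))]
side bushing1 [(array([285., 211.]), 0.59, array([ 0.687 , -0.0618])), (array([286., 215.]), 0.54, array([ 0.6833, -0.0796])), (array([295., 222.]), 0.49, array([ 0.6922, -0.1213]))]
scene follower_grip [(array([271., 203.]), 0.58, array([0.6678, 0.0206]))]
scene bushing1 [(array([220., 231.]), 0.7, array([ 0.6888, -0.0991])), (array([208., 230.]), 0.56, array([ 0.6801, -0.1257])), (array([233., 227.]), 0.53, array([ 0.6777, -0.0672]))]
```

move_arm --pt "0 0 0 0 0 -4 -1" --pt "0 0 0 0 0 -9 -1" --pt "0 0 0 0 0 -14 -1" --pt "0 0 0 2 -4 -18 -1" --pt "0 0 0 4 -8 -19 -1"

```text
time_s: 37.5
position: [0.5785, -0.0205, 0.225]
tool_rot: [[-0.998, -0.064, 0.002], [-0.064, 0.998, -0.0], [-0.002, -0.001, -1.0]]
ft_force: [1.2, -0.1, 0.3]
grip_width: 0.0004
gripper_force: 0.0
```

move_arm --pt "0 0 8 1.5 -4.5 0 0" --pt "0 0 16 3 -9 0 0" --pt "0 0 24 4.5 -13.5 0 0" --pt "0 0 32 6 -18 0 0" --pt "0 0 40 7.5 -22 0 0"

```text
time_s: 38.0
position: [0.5156, -0.2466, 0.2215]
tool_rot: [[-0.8, 0.6, -0.003], [0.6, 0.8, 0.002], [0.003, -0.0, -1.0]]
ft_force: [0.4, -0.3, 0.1]
grip_width: 0.0427
gripper_force: 0.0
```

```bash
python3 go.py 0.475 -0.39 0.22;
```

```text
38.0 [ 0.52 -0.25  0.22] shift cm [ -5.36 -13.91   0.13] tool y yaw 53.11308537531651
```

move_arm --pt "0 0 8 -1.5 -4 0 0" --pt "0 0 16 -3 -8 0 0" --pt "0 0 24 -4.5 -12 0 0" --pt "0 0 32 -5.4 -14 0 0" --pt "0 0 40 -5.4 -14 0 0"

```text
time_s: 38.5
position: [0.4754, -0.392, 0.2207]
tool_rot: [[-0.224, 0.975, -0.003], [0.975, 0.224, 0.003], [0.003, -0.002, -1.0]]
ft_force: [-0.1, 0.8, 0.4]
grip_width: 0.0426
gripper_force: 0.0
```

move_arm --pt "0 0 8 0 0 0 0" --pt "0 0 9.7 0 0 0 0" --pt "0 0 9.7 0 0 0 0"

```text
time_s: 38.8
position: [0.477, -0.3892, 0.2218]
tool_rot: [[-0.068, 0.998, -0.001], [0.998, 0.068, 0.002], [0.002, -0.001, -1.0]]
ft_force: [0.0, 0.6, 0.2]
grip_width: 0.0431
gripper_force: 0.0
```

```bash
cat > cov.py <<'E'
from h import *
import sys
np.set_printoptions(precision=4,suppress=True)
o=env.observe();print(o['time_s'],o['position'],o['tool_rot'][0],o['tool_rot'][1])
a=env.get_image('wrist');save(a,sys.argv[1])
z0=float(sys.argv[2]) if len(sys.argv)>2 else 0
print([(np.round(d['pixel']),round(d['conf'],2),ray(a,d['pixel'],z0)[:2]) for d in env.tip_of('cover',a)])
im=a['color'].astype(int)
hsv=cv2.cvtColor(a['color'],cv2.COLOR_RGB2HSV)
m=((hsv[...,0]>100)&(hsv[...,0]<125)&(hsv[...,1]>130)&(hsv[...,2]>60)).astype(np.uint8)
n,l,s,c=cv2.connectedComponentsWithStats(m); k=1+np.argmax(s[1:,4]); print('blue',s[k])
cn=max(cv2.findContours((l==k).astype(np.uint8),cv2.RETR_EXTERNAL,cv2.CHAIN_APPROX_NONE)[0],key=cv2.contourArea)
P=np.array([ray(a,q[0],z0+.005)[:2] for q in cn],np.float32)
r=cv2.minAreaRect(P*1000);print('rect mm',r, 'corners',cv2.boxPoints(r).round(1).tolist())
h=np.zeros(m.shape,np.uint8);cv2.drawContours(h,[cv2.convexHull(cn)],-1,1,-1)
d=(h>0)&(hsv[...,2]<60)
n,l,s,c=cv2.connectedComponentsWithStats(d.astype(np.uint8)); k=1+np.argmax(s[1:,4]);print('handle',s[k],c[k])
ys,xs=np.where(l==k);Q=np.array([ray(a,q,z0+.027)[:2] for q in zip(xs,ys)],np.float32);r=cv2.minAreaRect(Q*1000);print('handle rect',r)
E
python3 cov.py w12.png
```

```text
38.8 [ 0.477  -0.3892  0.2218] [-0.0683  0.9977 -0.0013] [0.9977 0.0683 0.0015]
[(array([272., 142.]), 0.9, array([ 0.4854, -0.3594]))]
blue [  214    68   120   137 10732]
rect mm ((484.5972900390625, -356.77252197265625), (134.51382446289062, 110.66166687011719), 81.04541778564453) corners [[419.5, -414.6000061035156], [528.7999877929688, -431.79998779296875], [549.7000122070312, -298.8999938964844], [440.3999938964844, -281.70001220703125]]
handle [260 115  23  55 645] [271.3488 142.0822]
handle rect ((484.53466796875, -356.9986572265625), (58.60715866088867, 13.69622802734375), 80.61019134521484)
```

View pics/w12.png

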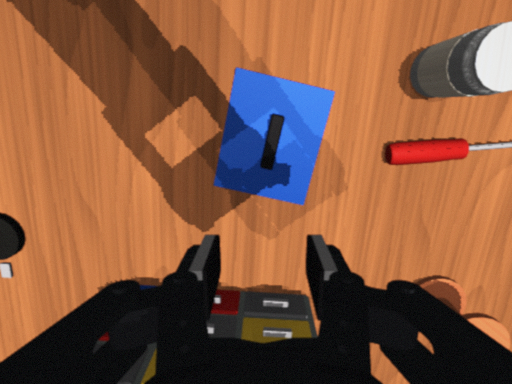

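The cover is flat and unmoved at (272,138), centre (0.4846, −0.3569), long axis at 81°; its size agrees. Align and grasp the handle.

move_arm --pt "0 0 6.5 1.5 0.5 4 0" --pt "0 0 12.9 3.2 1 8 0" --pt "0 0 12.9 3.2 1 12 0" --pt "0 0 12.9 3.2 1 14 0" --pt "0 0 12.9 3.2 1 14 0"

```text
time_s: 39.4
position: [0.4841, -0.3557, 0.0796]
tool_rot: [[0.157, 0.988, -0.004], [0.988, -0.157, 0.005], [0.004, -0.005, -1.0]]
ft_force: [-0.4, 0.2, 0.0]
grip_width: 0.0424
gripper_force: 0.0
```

move_arm --pt "0 0 0 0 0 0 0" --pt "0 0 0 0 0 0 0"

```text
time_s: 39.6
position: [0.4857, -0.3578, 0.0842]
tool_rot: [[0.158, 0.987, 0.002], [0.987, -0.158, -0.002], [-0.002, 0.002, -1.0]]
ft_force: [-0.4, 0.2, -0.5]
grip_width: 0.0429
gripper_force: 0.0
```

```bash
python3 cov.py w13.png; python3 go.py 0.4846 -0.3569 0.010
```

```text
39.6 [ 0.4857 -0.3578  0.0842] [0.158  0.9874 0.002 ] [ 0.9874 -0.158  -0.0022]
[(array([262., 200.]), 0.88, array([ 0.4854, -0.3569]))]
blue [  181   109   160   172 21623]
rect mm ((484.8857727050781, -356.4369201660156), (134.04847717285156, 110.6520004272461), 80.99116516113281) corners [[419.70001220703125, -414.0], [529.0, -431.29998779296875], [550.0, -298.8999938964844], [440.70001220703125, -281.6000061035156]]
handle [ 251  164   20   87 1680] [260.6494 206.3113]
handle rect ((485.03814697265625, -354.61737060546875), (61.831512451171875, 13.07608413696289), 81.27588653564453)
39.7 [ 0.49 -0.36  0.08] shift cm [ 0.07 -0.12  7.39] tool y yaw -9.110952167736121
```

move_arm --pt "0 0 0 0.1 -0.08 3 0" --pt "0 0 0 0.1 -0.08 6 0" --pt "0 0 0 0.1 -0.08 7.4 0" --pt "0 0 0 0.1 -0.08 7.4 0" --pt "0 0 0 0.1 -0.08 7.4 -0.4"

```text
time_s: 40.2
position: [0.485, -0.3566, 0.0096]
tool_rot: [[0.159, 0.987, 0.001], [0.987, -0.159, -0.001], [-0.001, 0.001, -1.0]]
ft_force: [0.6, -0.8, -0.1]
grip_width: 0.0296
gripper_force: 0.0
```

move_arm --pt "0 0 0 0 0 0 -0.7" --pt "0 0 0 0 0 0 -1" --pt "0 0 0 0 0 0 -1" --pt "0 0 0 0 0 0 -1" --pt "0 0 0 0 0 0 -1" --squeeze 60

```text
time_s: 40.7
position: [0.4852, -0.3567, 0.0102]
tool_rot: [[0.159, 0.987, 0.002], [0.987, -0.159, -0.002], [-0.002, 0.003, -1.0]]
ft_force: [0.8, 0.2, 6.7]
grip_width: 0.0123
gripper_force: 61.4
```

move_arm --pt "0 0 0 0 0 -2 -1" --pt "0 0 0 0 0 -5 -1" --pt "0 0 0 0 0 -9 -1" --pt "0 0 0 0 0 -12 -1" --pt "0 0 0 0 0 -12 -1"

```text
time_s: 41.2
position: [0.4858, -0.3573, 0.1334]
tool_rot: [[0.159, 0.987, 0.006], [0.987, -0.158, -0.007], [-0.006, 0.007, -1.0]]
ft_force: [0.7, -0.7, -2.5]
grip_width: 0.0126
gripper_force: 60.3
```

```bash
python3 go.py 0.6795 -0.0705 0.13
```

```text
41.2 [ 0.49 -0.36  0.13] shift cm [31.39 14.58  0.26] tool y yaw -9.11810183673107
```

move_arm --pt "0 0 0 3 0 -2 -1" --pt "0 0 0 7 0 -4 -1" --pt "0 0 0 11 1 -5 -1" --pt "0 0 0 15 2 -5 -1" --pt "0 0 0 19 3 -5 -1"

```text
time_s: 41.7
position: [0.5444, -0.1715, 0.1782]
tool_rot: [[0.159, 0.987, -0.0], [0.987, -0.159, 0.0], [0.0, -0.0, -1.0]]
ft_force: [0.6, -0.4, -2.5]
grip_width: 0.0123
gripper_force: 60.2
```

move_arm --pt "0 0 -3 3 3 0 -1" --pt "0 0 -6 6 6 0 -1" --pt "0 0 -9 9 8 0 -1" --pt "0 0 -12.5 11.5 10 0 -1" --pt "0 0 -12.5 12.4 11.6 0 -1"

```text
time_s: 42.2
position: [0.6792, -0.0664, 0.1772]
tool_rot: [[-0.063, 0.998, -0.002], [0.998, 0.063, 0.001], [0.001, -0.002, -1.0]]
ft_force: [-0.7, -0.5, -1.5]
grip_width: 0.0127
gripper_force: 60.2
```

move_arm --pt "0 0 0 0 0 0 -1" --pt "0 0 0 0 0 0 -1"

```text
time_s: 42.4
position: [0.6779, -0.0692, 0.1773]
tool_rot: [[-0.059, 0.998, -0.002], [0.998, 0.059, 0.0], [0.0, -0.002, -1.0]]
ft_force: [0.2, 0.3, -1.3]
grip_width: 0.0127
gripper_force: 60.2
```

```bash
python3 go.py 0.6794 -0.0705 0.10; python3 - <<'E'
from h import *
o=env.observe();z=o['position'][2]
E
python3 - <<'E'
from h import *
a=env.get_image('wrist');cv2.imwrite('pics/w14.png',cv2.cvtColor(a['color'],cv2.COLOR_RGB2BGR))
z=env.observe()['position'][2]
for n,zz in (('cover',z-.01),('cover_seat',.046),('catch_pad',.046),('follower_grip',.0665)):
  print(n,[(np.round(d['pixel']),round(d['conf'],2),ray(a,d['pixel'],zz)[:2].round(4)) for d in env.tip_of(n,a)])
E
```

```text
42.4 [ 0.68 -0.07  0.18] shift cm [-0.14  0.15  7.73] tool y yaw 3.3806371173705823
cover [(array([265., 243.]), 0.69, array([ 0.6798, -0.0691]))]
cover_seat []
catch_pad [(array([191.,  31.]), 0.57, array([0.6131, 0.0549]))]
follower_grip [(array([265.,  77.]), 0.91, array([0.6742, 0.0224]))]
```

View pics/w14.png

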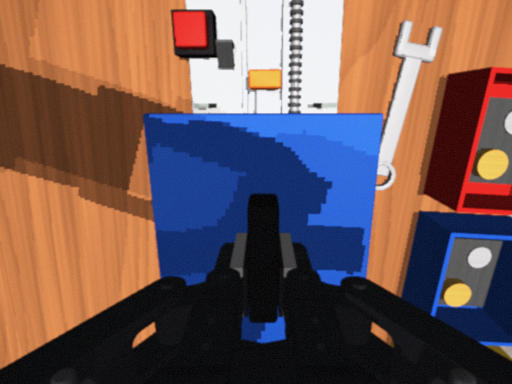

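```bash
python3 - <<'E'
from h import *
a=env.get_image('wrist');o=env.observe();R=np.array(o['tool_rot'])
for z in (.170,.172):
  for q in((145,114),(382,113)): print((R.T@(ray(a,q,z)-np.array(o['position'])))[:2]*1000)
E
```

```text
[ 67.01013959 -55.20518572]
[67.45030321 56.78653793]
[ 67.07324246 -54.46631962]
[67.50758161 56.04347297]
```

Cover hangs level, square and centred over the frame. Lower it.

move_arm --pt "0 0 0 -0.1 0.1 2.5 -1" --pt "0 0 0 -0.1 0.1 5 -1" --pt "0 0 0 -0.1 0.1 7.5 -1" --pt "0 0 0 -0.1 0.1 9.5 -1" --pt "0 0 0 -0.1 0.1 9.5 -1"

```text
time_s: 43.2
position: [0.6779, -0.07, 0.0806]
tool_rot: [[-0.058, 0.998, -0.005], [0.998, 0.058, 0.002], [0.002, -0.005, -1.0]]
ft_force: [0.0, -0.0, -2.4]
grip_width: 0.0124
gripper_force: 60.1
```

move_arm --pt "0 0 0 0 0 0 -1" --pt "0 0 0 0 0 0 -1"

```text
time_s: 43.4
position: [0.6802, -0.0704, 0.0852]
tool_rot: [[-0.059, 0.998, 0.003], [0.998, 0.059, -0.001], [-0.001, 0.003, -1.0]]
ft_force: [0.0, 0.1, -2.5]
grip_width: 0.0128
gripper_force: 60.1
```

```bash
python3 go.py 0.679 -0.0705 0.062
```

```text
43.4 [ 0.68 -0.07  0.09] shift cm [ 0.   -0.12  2.32] tool y yaw 3.363599070309134
```

move_arm --pt "0 0 0 0 -0.1 0.6 -1" --pt "0 0 0 0 -0.1 1.2 -1" --pt "0 0 0 0 -0.1 1.6 -1" --pt "0 0 0 0 -0.1 1.9 -1" --pt "0 0 0 0 -0.1 1.9 -1"

```text
time_s: 43.9
position: [0.6783, -0.0701, 0.0638]
tool_rot: [[-0.059, 0.998, -0.001], [0.998, 0.059, 0.0], [0.0, -0.001, -1.0]]
ft_force: [-0.4, -0.1, -1.9]
grip_width: 0.0126
gripper_force: 60.1
```

move_arm --pt "0 0 0 0 0 0.2 -1" --pt "0 0 0 0 0 0.4 -1" --pt "0 0 0 0 0 0.4 -1"

```text
time_s: 44.2
position: [0.6788, -0.0702, 0.0611]
tool_rot: [[-0.059, 0.998, 0.001], [0.998, 0.059, -0.0], [-0.0, 0.001, -1.0]]
ft_force: [-1.0, 0.2, 3.1]
grip_width: 0.0123
gripper_force: 60.8
```

Underside is at 52 mm, resting on the strips inside the guides. Press home.

move_arm --pt "0 0 0 0 0 0.2 -1" --pt "0 0 0 0 0 0.4 -1" --pt "0 0 0 0 0 0.6 -1" --pt "0 0 0 0 0 0.7 -1" --pt "0 0 0 0 0 0.7 -1"

```text
time_s: 44.7
position: [0.6788, -0.0702, 0.0562]
tool_rot: [[-0.059, 0.998, 0.002], [0.998, 0.059, -0.001], [-0.001, 0.002, -1.0]]
ft_force: [-7.4, 2.4, 16.6]
grip_width: 0.0122
gripper_force: 62.7
```

move_arm --pt "0 0 0 0 0 0.1 -1" --pt "0 0 0 0 0 0.1 -1"

```text
time_s: 44.9
position: [0.6788, -0.0702, 0.0561]
tool_rot: [[-0.059, 0.998, 0.003], [0.998, 0.059, -0.001], [-0.001, 0.003, -1.0]]
ft_force: [-9.8, 2.5, 22.4]
grip_width: 0.0124
gripper_force: 63.5
```

move_arm --pt "0 0 0 0 0 -0.15 -1" --pt "0 0 0 0 0 -0.15 -0.7" --pt "0 0 0 0 0 -0.15 -0.4" --pt "0 0 0 0 0 -0.15 0" --pt "0 0 0 0 0 -0.15 0"

```text
time_s: 45.4
position: [0.6785, -0.0702, 0.0536]
tool_rot: [[-0.059, 0.998, -0.0], [0.998, 0.059, 0.0], [0.0, -0.0, -1.0]]
ft_force: [0.1, 0.0, 0.4]
grip_width: 0.0426
gripper_force: 0.0
```

move_arm --pt "0 0 0 0 0 -3 0" --pt "0 0 0 0 0 -7 0" --pt "0 0 0 -2 0 -11 0" --pt "0 0 0 -4 0 -14 0" --pt "0 0 0 -4 0 -14 0"

```text
time_s: 45.9
position: [0.6823, -0.1129, 0.1987]
tool_rot: [[-0.056, 0.998, 0.008], [0.998, 0.057, -0.003], [-0.004, 0.008, -1.0]]
ft_force: [-1.1, -0.2, -0.2]
grip_width: 0.0424
gripper_force: 0.0
```

move_arm --pt "0 0 0 0 0 0 0" --pt "0 0 0 0 0 0 0"

```text
time_s: 46.1
position: [0.6804, -0.1094, 0.1921]
tool_rot: [[-0.059, 0.998, -0.003], [0.998, 0.059, 0.001], [0.001, -0.003, -1.0]]
ft_force: [-0.3, 0.3, -0.5]
grip_width: 0.0426
gripper_force: 0.0
```

```bash
python3 cov.py w15.png 0.046; python3 - <<'E'
from h import *
b=env.get_image('scene');c=env.get_image('side')
f=lambda p,s:cv2.resize(cv2.cvtColor(p['color'],cv2.COLOR_RGB2BGR)[s],None,fx=4,fy=4,interpolation=cv2.INTER_CUBIC)
x=f(b,np.s_[190:265,185:335]);y=f(c,np.s_[165:240,215:365])
cv2.imwrite('pics/d.png',np.vstack([x,y]))
for n,p in(('sc',b),('si',c)):
  print(n,[(round(d['conf'],2),ray(p,d['pixel'],.0665)[:2].round(4)) for d in env.tip_of('follower_grip',p)])
E
```

```text
46.1 [ 0.6804 -0.1094  0.1921] [-0.0592  0.9982 -0.003 ] [0.9982 0.0592 0.0012]
[(array([264., 143.]), 0.65, array([ 0.679 , -0.0723]))]
blue [  200    60   130   153 17548]
rect mm ((679.5299682617188, -70.24137115478516), (112.90721893310547, 136.36740112304688), 3.46221923828125) corners [[619.0999755859375, -5.599999904632568], [627.2999877929688, -141.6999969482422], [740.0, -134.89999389648438], [731.7999877929688, 1.2000000476837158]]
handle [ 257  109   16   70 1070] [264.1794 143.8402]
handle rect ((679.7946166992188, -70.54663848876953), (12.952313423156738, 57.750450134277344), 3.089571714401245)
sc [(0.47, array([0.6733, 0.0169]))]
si [(0.55, array([0.6856, 0.0168]))]
```

View pics/d.png

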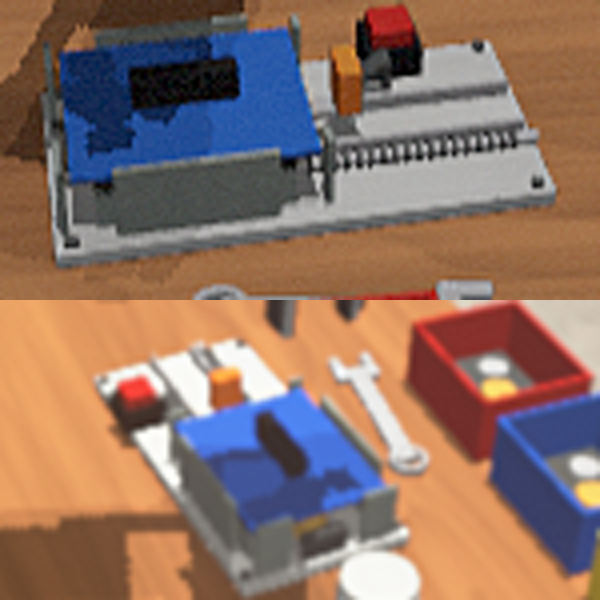

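View pics/w15.png

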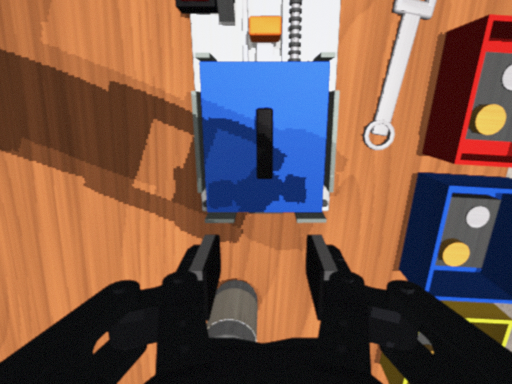

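The cover lies inside all guides, square (yaw error <0.1°), and looks level. I'll press each side with shut fingers to verify.

```bash
python3 go.py 0.7143 -0.068 0.07; python3 go.py 0.6445 -0.0726 0.07
```

```text
46.4 [ 0.68 -0.11  0.19] shift cm [ 3.96  3.6  12.34] tool y yaw 3.3968936049506095
46.4 [ 0.68 -0.11  0.19] shift cm [ 3.92 -3.39 12.35] tool y yaw 3.3968936049506095
```

move_arm --pt "0 0 0 2 2 3 -1" --pt "0 0 0 4 3.6 6 -1" --pt "0 0 0 4 3.6 9 -1" --pt "0 0 0 4 3.6 12 -1" --pt "0 0 0 4 3.6 12 -1"

```text
time_s: 46.9
position: [0.7124, -0.0672, 0.0691]
tool_rot: [[-0.059, 0.998, -0.009], [0.998, 0.059, 0.002], [0.003, -0.008, -1.0]]
ft_force: [-0.1, -0.1, -0.1]
grip_width: 0.0003
gripper_force: 0.0
```

move_arm --pt "0 0 0 0 0 0.6 -1" --pt "0 0 0 0 0 1.2 -1" --pt "0 0 0 0 0 1.8 -1" --pt "0 0 0 0 0 2.2 -1" --pt "0 0 0 0 0 2.2 -1"

```text
time_s: 47.4
position: [0.7143, -0.0681, 0.0517]
tool_rot: [[-0.059, 0.998, -0.0], [0.998, 0.059, 0.0], [0.0, -0.0, -1.0]]
ft_force: [-0.4, -0.6, 0.4]
grip_width: 0.0002
gripper_force: 0.0
```

move_arm --pt "0 0 0 0 0 0.1 -1" --pt "0 0 0 0 0 0.2 -1" --pt "0 0 0 0 0 0.3 -1" --pt "0 0 0 0 0 0.3 -1"

```text
time_s: 47.8
position: [0.7147, -0.0681, 0.0511]
tool_rot: [[-0.059, 0.998, 0.002], [0.998, 0.059, -0.001], [-0.001, 0.002, -1.0]]
ft_force: [-4.9, 0.6, 10.4]
grip_width: 0.0001
gripper_force: 5.0
```

move_arm --pt "0 0 0 0 0 -2 -1" --pt "0 0 0 0 0 -5 -1" --pt "0 0 0 0 -3.5 -5 -1" --pt "0 0 0 0 -7 -5 -1" --pt "0 0 0 0 -7 -5 -1"

```text
time_s: 48.3
position: [0.6407, -0.0718, 0.099]
tool_rot: [[-0.058, 0.998, -0.004], [0.998, 0.058, 0.001], [0.001, -0.004, -1.0]]
ft_force: [0.8, 0.3, -0.5]
grip_width: -0.0001
gripper_force: 0.0
```

move_arm --pt "0 0 0 0 0 2 -1" --pt "0 0 0 0 0 4 -1" --pt "0 0 0 0 0 4.8 -1" --pt "0 0 0 0 0 4.9 -1" --pt "0 0 0 0 0 4.9 -1"

```text
time_s: 48.8
position: [0.645, -0.0721, 0.0511]
tool_rot: [[-0.059, 0.998, 0.001], [0.998, 0.059, -0.0], [-0.0, 0.001, -1.0]]
ft_force: [-3.6, 0.8, 6.0]
grip_width: 0.0003
gripper_force: 2.6
```

move_arm --pt "0 0 0 0 0 0.1 -1" --pt "0 0 0 0 0 0.2 -1" --pt "0 0 0 0 0 0.2 -1"

```text
time_s: 49.1
position: [0.6451, -0.0721, 0.051]
tool_rot: [[-0.059, 0.998, 0.002], [0.998, 0.059, -0.001], [-0.001, 0.002, -1.0]]
ft_force: [-8.5, 0.9, 18.2]
grip_width: 0.0001
gripper_force: 9.2
```

Both sides are hard at 51 mm, so the cover is home and level. Retreat, check for shifts, and hand in.

move_arm --pt "0 0 0 0 0 -3 -1" --pt "0 0 0 0 0 -7 -1" --pt "0 0 0 0 0 -11 -1" --pt "0 0 0 0 0 -14 -1" --pt "0 0 0 -4 0 -14 -1"

```text
time_s: 49.6
position: [0.6491, -0.1093, 0.1943]
tool_rot: [[-0.064, 0.998, 0.01], [0.998, 0.064, -0.002], [-0.003, 0.01, -1.0]]
ft_force: [1.0, 0.2, -0.1]
grip_width: 0.0004
gripper_force: 0.0
```

move_arm --pt "0 0 0 0 0 0 -1" --pt "0 0 0 0 0 0 -1" --pt "0 0 0 0 0 0 -1"

```text
time_s: 49.9
position: [0.647, -0.1115, 0.1877]
tool_rot: [[-0.059, 0.998, -0.001], [0.998, 0.059, 0.0], [0.0, -0.001, -1.0]]
ft_force: [0.9, -0.4, -0.3]
grip_width: -0.0004
gripper_force: 0.0
```

```bash
python3 cov.py w16.png 0.046 && python3 -c "
from h import *
print(env.close_job())"
```

```text
49.9 [ 0.647  -0.1115  0.1877] [-0.0591  0.9983 -0.0005] [0.9983 0.0591 0.0005]
[(array([303., 141.]), 0.69, array([ 0.6812, -0.07  ]))]
blue [  238    59   133   155 18049]
rect mm ((679.6578369140625, -70.07325744628906), (112.96686553955078, 136.07327270507812), 3.4096686840057373) corners [[619.2000122070312, -5.5], [627.2999877929688, -141.3000030517578], [740.0999755859375, -134.60000610351562], [732.0, 1.2000000476837158]]
handle [ 294  109   19   71 1211] [302.9521 143.2981]
handle rect ((678.1572875976562, -70.73835754394531), (14.492875099182129, 57.61197280883789), 3.2871384620666504)
the job is handed in; nothing more can be done
None
```

I handed the job in at about 50 s: all three bushings went upright into the track, the released follower's measured position matches a closed row against the gate, and the cover sits home, with both sides pressed hard at the same 51 mm; the hand-in returned no verdict.

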